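# Lock the swing tray and stopper its jars

## Task

Swing the round jar tray back to its stop over the waffle iron, then take the T-handled hex key from its wooden block, find the recessed hex socket in the top of the bracket's post with it, and tighten the screw clockwise, regrasping after each quarter turn or so, until it is fully against its stop. Stand the key back in its block, and press every stopper standing ready on the shelf upright into a free jar on the tray, one to a jar; leave the bamboo plates, the big empty jar, the bowl and the mug where they are.

Things in the scene. Friction and masses are not known exactly. Their poses are not given: they have to be found in the camera images.
- tray (a joint): swing of the tray arm about the bracket's vertical post (rad): 0 = home, against the stop over the waffle iron; positive = swung clockwise seen from above, towards the robot (starts at 0.4 to 0.65, limit 0.8). Stiff hinge: needs about 0.6 N m, stays where left
- handle (a point): top of the round upright wooden handle (20 mm diameter, 88 mm tall) at the outer end of the tray, 293 mm from the post's axis; pinch it from above near its top, clear of the nearest jar. Its x, y axes turn with the tray: the post axis lies 293 mm away along its own +y
- bracket: swing-arm bracket fixed to the shelf: 110 mm square foot, post and a 64 mm round steel collar whose top is 130 mm above the shelf. Origin under the post's axis at shelf level, z up. At home the tray arm points along its -y. The tray is round, 200 mm across, its centre 175 mm from the axis, and carries three fixed glass jars
- screw (a joint): angle of the hex screw in the collar (rad): starts at 0 to 0.8, grows clockwise seen from above, hard stop at 6.0 = tight. Friction about 0.06 N m
- socket (a point): centre of the floor of the hex socket, which turns with the screw; 95 mm above the shelf, 35 mm below the collar's top. The collar's bore is 38 mm across for the upper 15 mm (the recess); below it a 45 degree lead-in 3.5 mm high narrows to the hex, 30 mm across flats, straight for 16 mm down to the floor. A pair of flats faces this point's +x and -x
- key: T-handled hex key, 122 mm tall, 250 g, standing upright. Origin at the centre of its flat foot, z up the shank. Foot: hexagon 28 mm across flats, 45 mm high, a pair of flats facing its +x and -x; round shank 18 mm to z = 100 mm; wooden crossbar 110 mm along its x, 18 mm wide (y), from z = 100 to 122 mm. In the socket it has about 1 mm play each way and 8 degrees play in turning, and stands by itself when released
- key_block: fixed wooden block 78 mm square, 50 mm high, with a square well 38 mm wide from the top down to 6 mm above the shelf, in which the key stands. Origin under its centre, at shelf level; sides along x and y
- stopper_a: tapered cork stopper with a round wooden grip, 60 g, standing upright narrow end down; may be absent. Origin at the centre of its underside, z up. Cork 38 mm diameter at the foot to 52 mm at z = 36 mm, grip 28 mm diameter from z = 36 to 64 mm. All stoppers are alike and fit any jar on the tray
- stopper_b: tapered cork stopper with a round wooden grip, 60 g, standing upright narrow end down; may be absent. Origin at the centre of its underside, z up. Cork 38 mm diameter at the foot to 52 mm at z = 36 mm, grip 28 mm diameter from z = 36 to 64 mm. All stoppers are alike and fit any jar on the tray
- stopper_c: tapered cork stopper with a round wooden grip, 60 g, standing upright narrow end down; may be absent. Origin at the centre of its underside, z up. Cork 38 mm diameter at the foot to 52 mm at z = 36 mm, grip 28 mm diameter from z = 36 to 64 mm. All stoppers are alike and fit any jar on the tray
- mouth0 (a point): centre of the mouth (rim level, 189 mm above the shelf) of glass jar 0 on the tray; neck bore about 46 mm, outer 54 mm, jar 72 mm wide and 85 mm tall; moves with the tray. z up. A stopper pressed home has its foot about 20 mm below the rim
- mouth1 (a point): centre of the mouth (rim level, 189 mm above the shelf) of glass jar 1 on the tray; neck bore about 46 mm, outer 54 mm, jar 72 mm wide and 85 mm tall; moves with the tray. z up. A stopper pressed home has its foot about 20 mm below the rim
- mouth2 (a point): centre of the mouth (rim level, 189 mm above the shelf) of glass jar 2 on the tray; neck bore about 46 mm, outer 54 mm, jar 72 mm wide and 85 mm tall; moves with the tray. z up. A stopper pressed home has its foot about 20 mm below the rim
- waffle_iron: closed round waffle iron, 196 mm across and 68 mm tall, fixed, under the tray's home place; origin under its centre
- plates: stack of three bamboo plates, 192 mm across, 36 mm tall; origin under the centre; leave alone
- big_jar: empty open glass storage jar standing on the shelf, 96 mm across, 140 mm tall; origin under its centre; leave alone
- bowl: white bowl, 120 mm across, 55 mm tall; origin under its centre; leave alone
- mug: white mug, 80 mm across, 90 mm tall; origin under its centre; leave alone
- brush: pink silicone brush lying on the shelf, about 190 mm long; not part of the job
There are look-alikes about, which are no part of the job. Of the things shaped like the key, the dark steel one is meant. What is shaped like the stopper_a but yellow is not meant.

How it is judged:
By the outcome, as a careful person would: the job done as asked, in the order asked, and still so for the second after the job is handed in, with the robot touching nothing.
Of stopper_a, stopper_b, stopper_c only 2 to 3 are there at a start; the rules pass over those that are not, and their reading is None.
At some moment in a run one of stopper_a, stopper_b, stopper_c may be knocked a few centimetres aside while the robot is not near it.
It also fails if it takes over 208 s, if anything falls off the work surface, if the arm or the gripper's body presses on something with over 40 N, if the wrist force passes 120 N, or if a joint passes its speed limit or range.

## Robot

A 6-joint arm with a two-finger parallel gripper is mounted at the origin on the work surface. World frame = base frame: x ahead of the robot, y to its left, z up, the work surface at z = 0. Lengths are in m, angles in rad, forces in N, time in s.
With the tool pointing down it reaches from about 0.35 to 0.8 m from the base axis. Payload 7.3 kg.
Tool frame: the origin (TCP) lies on the centre line of the jaws, within the pads' length; the fingertips stand 8 mm ahead of it and the grasp point (between the pads) lies 11 mm behind it; z points along the fingers, y is the direction in which the jaws open and shut (so a half turn about z gives the same grasp; the last joint's range is limited). The gripper opens to 85 mm and grips with 20 to 120 N. Pads are 22 mm wide; open, the fingers measure 114 mm over their backs; the gripper's body (76 mm by 85 mm) begins 54 mm behind the grasp point. The pads swing forward as they close: fully open they stand 13 mm farther back than shut.
Start: joints at [1.096, 0.342, 1.524, -0, 1.275, -0.146], TCP at [0.17, 0.497, 0.205] pointing down, gripper open.
Joint ranges: [-2.53, 2.53], [-0.77, 2.02], [0.04, 2.7], [-1, 4.14], [0.28, 2.66], [-3.11, 3.11]. Speed limits (rad/s): [2.57, 2.57, 3.14, 3.14, 3.14, 3.14].

## Interface

Orientations are given as a unit quaternion [x, y, z, w].
In Python, from workcell import bot gives the robot as it stands.
- The arm moves only by the shell command python3 -m crank 'ROWS' [OPENING]. ROWS is JSON, one flat list of numbers, 6 for each row, row after row: the shift along the tool's x, y, z in m, then the turn, a rotation vector about the tool's x, y, z in degrees. A call has 1 to 12 rows; each row shifts and turns the commanded pose from where the row before left it, along the tool's axes as they then stand; what a row does not reach is not made up. A row lasts 1/8 s, in which the tool goes at most 62.5 mm and 10.7 degrees, less where a joint would pass 70% of its speed; a pose out of reach is approached as far as the arm can. A call with a gripper value outside its range is refused whole. OPENING is the opening, from -1 (shut) to 1 (fully open), set as the call begins (- or left out, the last holds). The fingers move at their own pace and stop on an object; the grip force is fixed at half the most. Time passes only in rows, so rows that do not move let the fingers close. It gives the time, the measured TCP pose, the force and the opening at its end, in the units of the state.
- bot.read_state(): the state, without advancing time (a new reading comes with each control period).
- bot.get_image(name): name is "scene" or "top" or "wrist"; returns a dict with "pixels" (384x512x3 uint8, red, green, blue), "camera_matrix" (3x3 intrinsics, pixels), "origin" and "attitude" of the camera in the world. Camera axes: x right, y up, looking along -z (the intrinsics and any distortion apply to the point x, -y, -z); pixel columns grow to the right and rows downward; lengths in m; the calibration is good to about 2 mm. A picture is of the moment at which its call begins. There is no depth.
- bot.finish_job(): hands the job in, once; it reports no verdict.
The state is a dict: "time": time; "joint_positions": joint angles; "qd": joint speeds; "joint_efforts": joint torques, N m; "eef_pos": TCP position; "eef_rot": TCP orientation; "force": force on the tool from outside, world axes, zero at the start; "moment": the same for the moment, N m; "gripper_width": opening from 0.0 (shut) to 1.0 (fully open).
Only numpy, scipy, OpenCV 4.12 (cv2) and the standard library are available. Lean on these libraries where they do the work, as an engineer would, in place of code of your own. Each camera call takes 0.05 s, during which the arm holds its last target.

## Working session

There is one attempt and no reset: what is moved stays moved. The work goes in short steps, Python scripts to look and compute and a shell command to move; the robot and the scene stay as the last step left them, time stands still between calls to the robot, and variables do not carry over. Pictures are saved under pics/ and viewed, and the job is handed in when it is done.

```bash
ls -la; mkdir -p pics; python3 - <<'E'
from workcell import bot
import cv2,json
s=bot.read_state(); print(s)
for n in("scene","top","wrist"):
    i=bot.get_image(n); cv2.imwrite(f"pics/{n}0.png",i["pixels"][:,:,::-1]); print(n,i["camera_matrix"],i["origin"],i["attitude"],[k for k in i])
E
```

```text
total 12
drwxr-xr-x  3 agent agent 4096 Dec  6 23:36 .
drwxr-xr-x 23 root  root  4096 Dec  6 23:36 ..
drwxr-xr-x  2 agent agent 4096 Dec  6 23:36 pics
{'time': 0.0, 'joint_positions': array([ 1.09601590e+00,  3.42693411e-01,  1.52497006e+00,  9.13862233e-06,
        1.27538289e+00, -1.46020879e-01]), 'qd': array([ 1.23171889e-03,  3.18838313e-04,  7.00609886e-04, -2.77734320e-03,
        1.59509455e-03, -7.46046903e-05]), 'joint_efforts': array([-6.18655037e-06, -4.33677256e+01, -2.46009403e+01, -2.59777116e-04,
        7.84329779e-03,  5.33416323e-05]), 'eef_pos': array([0.16930249, 0.49651719, 0.20405758]), 'eef_rot': array([ 1.63641771e-01,  9.86519560e-01, -6.90780739e-04, -2.26171020e-04]), 'force': array([ 0.20460982, -0.19218165,  0.02324514]), 'moment': array([-0.03987784,  0.01232613,  0.01566926]), 'gripper_width': 1.0003689096871007}
scene [[416.7271135    0.         258.17836816]
 [  0.         416.7271135  188.76717358]
 [  0.           0.           1.        ]] [ 1.2171249  -1.02800166  0.96725386] [0.44723015 0.14161924 0.28761938 0.83498759] ['pixels', 'camera_matrix', 'origin', 'attitude']
top [[393.47468761   0.         251.33021287]
 [  0.         393.47468761 192.5919077 ]
 [  0.           0.           1.        ]] [ 0.44185318 -0.03283434  1.23761855] [ 0.02442154 -0.02605257 -0.70175189  0.71152592] ['pixels', 'camera_matrix', 'origin', 'attitude']
wrist [[344.52538655   0.         260.2766921 ]
 [  0.         344.52538655 191.46034488]
 [  0.           0.           1.        ]] [0.09596938 0.52087224 0.37384574] [-0.12555802 -0.089789    0.57478805  0.80361173] ['pixels', 'camera_matrix', 'origin', 'attitude']
```

View pics/top0.png

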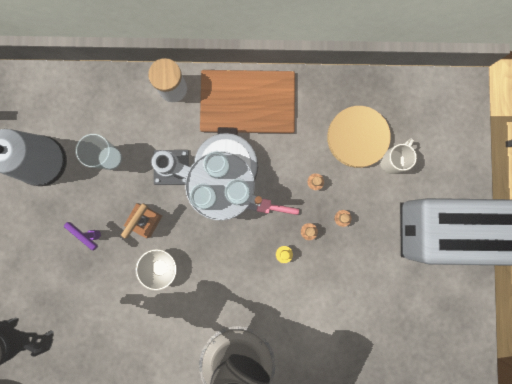

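View pics/scene0.png

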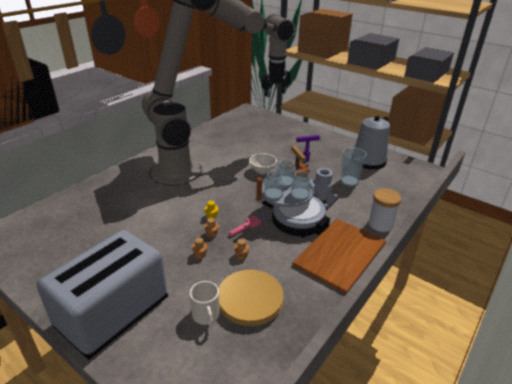

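View pics/wrist0.png

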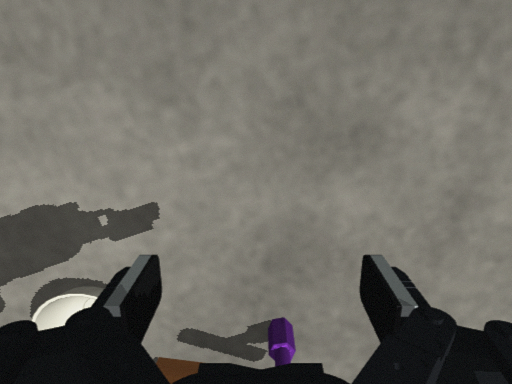

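```bash
cat > h.py <<'E'
import numpy as np, cv2
from scipy.spatial.transform import Rotation as R
from workcell import bot
def cam(n,save=None):
    i=bot.get_image(n)
    if save: cv2.imwrite(f"pics/{save}.png",i["pixels"][:,:,::-1])
    return i
def proj(i,p):
    p=np.atleast_2d(np.asarray(p,float)); c=(R.from_quat(i["attitude"]).inv().apply(p-i["origin"]))*[1,-1,-1]
    q=c@i["camera_matrix"].T; return q[:,:2]/q[:,2:]
def ray(i,u,v):
    d=np.linalg.inv(i["camera_matrix"])@[u,v,1.]; return R.from_quat(i["attitude"]).apply(d*[1,-1,-1])
def at(i,u,v,z):
    d=ray(i,u,v); o=np.array(i["origin"]); return o+d*(z-o[2])/d[2]
def tri(*obs):
    A=np.zeros((3,3));b=np.zeros(3)
    for i,u,v in obs:
        d=ray(i,u,v); d/=np.linalg.norm(d); P=np.eye(3)-np.outer(d,d); A+=P; b+=P@np.array(i["origin"])
    return np.linalg.solve(A,b)
def crop(i,x0,y0,x1,y1,k,name,dots=()):
    im=i["pixels"][:,:,::-1][y0:y1,x0:x1].copy()
    im=cv2.resize(im,None,fx=k,fy=k,interpolation=cv2.INTER_CUBIC)
    for (u,v) in dots: cv2.drawMarker(im,(int(round((u-x0+.5)*k)),int(round((v-y0+.5)*k))),(0,0,255),cv2.MARKER_CROSS,8,1)
    for g in range(x0//10*10+10,x1,10): cv2.putText(im,str(g),(int((g-x0+.5)*k)-8,8),0,.3,(0,255,255),1); cv2.line(im,(int((g-x0+.5)*k),10),(int((g-x0+.5)*k),14),(0,255,255),1)
    for g in range(y0//10*10+10,y1,10): cv2.putText(im,str(g),(0,int((g-y0+.5)*k)+3),0,.3,(0,255,255),1); cv2.line(im,(20,int((g-y0+.5)*k)),(24,int((g-y0+.5)*k)),(0,255,255),1)
    cv2.imwrite(f"pics/{name}.png",im)
E
python3 - <<'E'
from h import *
t=cam("top");s=cam("scene")
crop(t,110,120,270,240,5,"t1"); crop(s,235,130,350,240,5,"s1"); crop(t,250,165,360,270,5,"t2");crop(s,190,195,260,265,7,"s2")
E
```

```text
(no output)
```

View pics/t1.png

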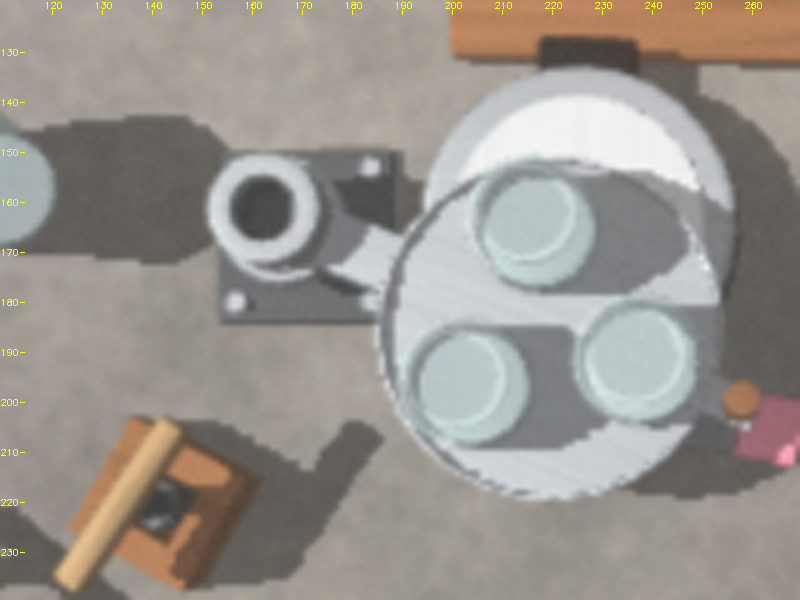

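View pics/s1.png

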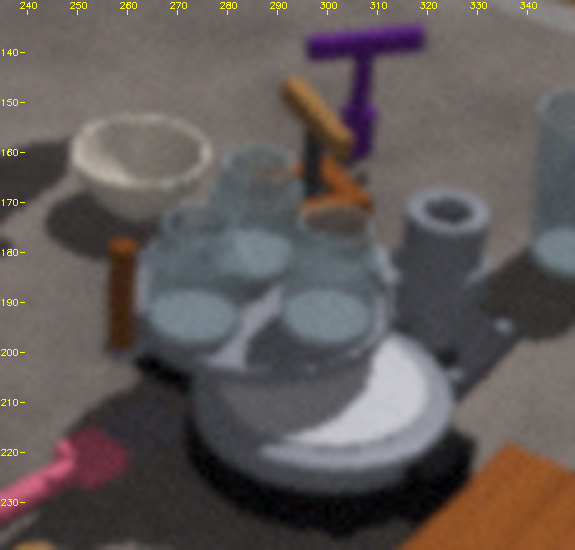

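View pics/t2.png

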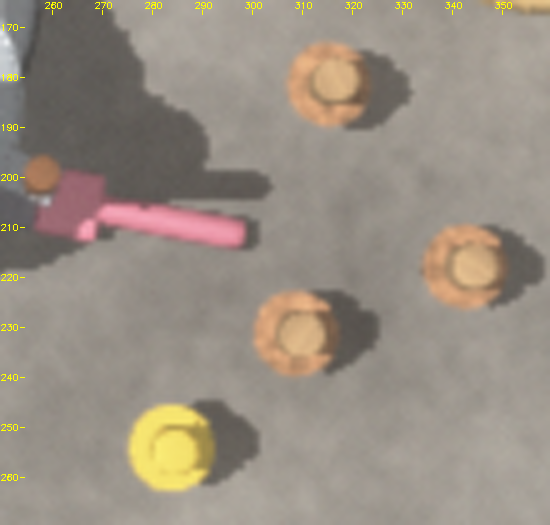

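View pics/s2.png

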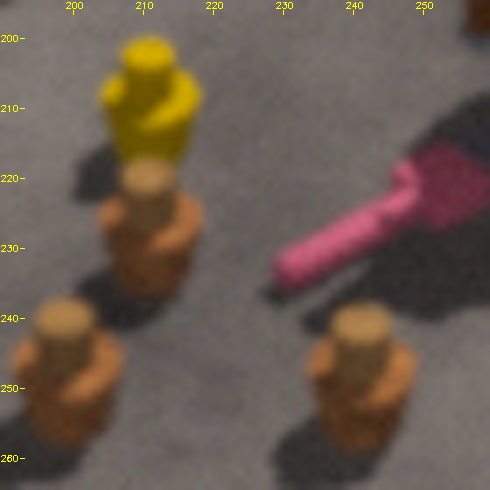

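```bash
python3 - <<'E'
from h import *
t=cam("top");s=cam("scene")
ax=at(t,162,160.7,.13); print("axis top",ax,"scene",at(s,324,211,.13))
h=tri((t,258,199),(s,259.7,178.5)); print("handle",h,proj(t,h),proj(s,h),np.hypot(*(h-ax)[:2]))
# stoppers grip top z=.064
for n,a,b in (("A",(316.5,181),(240.5,239.5)),("B",(344.5,217.5),(198,240)),("C",(309.5,231.5),(210.5,217.5)),("Y",(284,254.5),None)):
    print(n,at(t,*a,.064), tri((t,*a),(s,*b)) if b else "")
# key bar ends (top z .122 +)
e1=(143,204.5);e2=(123.5,236)
z=.128
p1=at(t,*e1,z);p2=at(t,*e2,z);print("key bar",p1,p2,np.linalg.norm(p1-p2),(p1+p2)/2)
print("key scene",at(s,292,148,z),at(s,304.5,158,z))
for c in ((137,203),(161,216),(146,237),(124,226)): print("block",at(t,*c,.05))
for m in ((216,164),(203.5,195.5),(236.5,191.5)): print("mouth",at(t,*m,.189))
print("bowl",at(t,156,270,.055),"bigjar",at(t,93,150,.14),"foot", [at(t,*c,.008) for c in ((154,150),(190,150),(154,184))])
E
```

```text
axis top [0.60824666 0.21978741 0.13      ] scene [7.30166455e-01 6.24046659e-04 1.30000000e-01]
handle [ 0.49948678 -0.05294915  0.19212882] [[258.08691084 199.11635097]] [[259.81201844 178.49872282]] 0.29362211044352254
A [ 0.56336516 -0.22985103  0.064     ] [ 0.56121174 -0.23027287  0.06918738]
B [ 0.45529198 -0.3134983   0.064     ] [ 0.45308404 -0.31509931  0.06541747]
C [ 0.41234915 -0.20933793  0.064     ] [ 0.41060142 -0.20962527  0.07322069]
Y [ 0.34359245 -0.13410673  0.064     ] 
key bar [0.48332117 0.2700407  0.128     ] [0.3942812 0.321699  0.128    ] 0.10294025981325386 [0.43880119 0.29586985 0.128     ]
key scene [0.40118792 0.30380262 0.128     ] [0.48747303 0.2652983  0.128     ]
block [0.49051247 0.30957354 0.05      ]
block [0.45235589 0.23601997 0.05      ]
block [0.38887332 0.27908792 0.05      ]
block [0.4208366  0.34622201 0.05      ]
mouth [0.59250284 0.06117449 0.189     ]
mouth [0.50730222 0.09282564 0.189     ]
mouth [0.51923607 0.00492499 0.189     ]
bowl [0.29207853 0.24490748 0.055     ] bigjar [0.63436219 0.41252762 0.14      ] foot [array([0.66025068, 0.27385442, 0.008     ]), array([0.66186725, 0.16032663, 0.008     ]), array([0.55256697, 0.27047646, 0.008     ])]
```

```bash
cat >> h.py <<'E'
def pose():
    s=bot.read_state(); r=R.from_quat(s["eef_rot"]); m=r.as_matrix()
    return np.array(s["eef_pos"]), m, s
def yaw(m): return np.arctan2(m[1,0],m[0,0])
def plan(p,yw,n=None,m=None,p0=None):
    """rows from the measured pose to p with tool down, tool-x yaw yw"""
    c,M,s=pose(); c=c if p0 is None else np.array(p0)
    Mt=np.array([[np.cos(yw),np.sin(yw),0],[np.sin(yw),-np.cos(yw),0],[0,0,-1.]])
    rv=np.degrees(R.from_matrix(M.T@Mt).as_rotvec()); d=M.T@(np.array(p)-c)
    print("now",c.round(4),"yaw",round(yaw(M),4),"| shift(tool, no turn)",d.round(4),"turn",rv.round(2),"| shift after turn",(Mt.T@(np.array(p)-c)).round(4))
def show():
    c,M,s=pose(); print("t",round(s["time"],2),"p",c.round(4),"yaw",round(yaw(M),4),"tilt",M[:2,2].round(4),"F",np.round(s["force"],1),"M",np.round(s["moment"],2),"g",round(s["gripper_width"],3),"q",np.round(s["joint_positions"],2))
E
python3 - <<'E'
from h import *
t=cam("top");s=cam("scene")
print(tri((t,162,160.7),(s,324.5,172)), at(s,324.5,172,.13))
# waffle iron centre: circle in top, edges
u=(194.5+257)/2
print("waffle", at(t,226,166,.05), at(t,226,166,.068))
plan([.4995,-.053,.30],1.192)
E
```

```text
[0.60748959 0.21916197 0.13059484] [0.60656162 0.21930945 0.13      ]
waffle [0.60677542 0.04312167 0.05      ] [0.60427579 0.04197046 0.068     ]
now [0.1695 0.4969 0.2047] yaw 2.8128 | shift(tool, no turn) [-0.4899 -0.4138 -0.0953] turn [-0.    0.   92.86] | shift after turn [-0.3889  0.51   -0.0953]
```

```bash
python3 -m crank '[0,0,-0.05,0,0,0, 0,0,-0.05,0,0,0, 0,0,0,0,0,10.3, 0,0,0,0,0,10.3, 0,0,0,0,0,10.3, 0,0,0,0,0,10.3, 0,0,0,0,0,10.3, 0,0,0,0,0,10.3, 0,0,0,0,0,10.3, 0,0,0,0,0,10.3, 0,0,0,0,0,10.3, 0,0,0,0,0,0]' && python3 -c "
from h import *
show(); plan([.4995,-.053,.30],1.192)"
```

```text
time: 1.95
eef_pos: [0.1695, 0.4969, 0.3047]
eef_rot: [0.826, 0.563, 0.0, -0.0]
force: [-0.6, 0.5, -0.1]
gripper_width: 1.001
t 1.95 p [0.1695 0.4969 0.3047] yaw 1.1965 tilt [0.     0.0001] F [-0.6  0.5 -0.1] M [ 0.01 -0.05 -0.05] g 1.001 q [1.1  0.28 1.33 0.   1.52 1.47]
now [0.1695 0.4969 0.3047] yaw 1.1965 | shift(tool, no turn) [-0.3911  0.5082  0.0047] turn [-0.   -0.01  0.26] | shift after turn [-0.3889  0.51    0.0047]
```

```bash
python3 -m crank '[-0.0326,0.0424,0,0,0,0, -0.0326,0.0424,0,0,0,0, -0.0326,0.0424,0,0,0,0, -0.0326,0.0424,0,0,0,0, -0.0326,0.0424,0,0,0,0, -0.0326,0.0424,0,0,0,0, -0.0326,0.0424,0,0,0,0, -0.0326,0.0424,0,0,0,0, -0.0326,0.0424,0,0,0,0, -0.0326,0.0424,0,0,0,0, -0.0326,0.0424,0,0,0,0, -0.0326,0.0424,0,0,0,0]' >/dev/null; python3 -m crank '[0,0,0,0,0,0, 0,0,0,0,0,0]' >/dev/null;  python3 -c "
from h import *
show(); plan([.4995,-.053,.30],1.192)
w=cam('wrist','w1');t=cam('top');crop(t,110,120,270,240,5,'t3')
print(proj(w,[.4995,-.053,.192]))"
```

```text
t 3.7 p [ 0.4988 -0.0535  0.3045] yaw 1.1968 tilt [-0.0007  0.0007] F [-0.4 -0.6  0.7] M [-0.05  0.03  0.01] g 0.997 q [-0.26  0.24  1.39  0.    1.51  0.11]
now [ 0.4988 -0.0535  0.3045] yaw 1.1968 | shift(tool, no turn) [0.0007 0.0005 0.0045] turn [-0.05 -0.02  0.27] | shift after turn [0.0007 0.0005 0.0045]
[[259.91743284 176.50330161]]
```

View pics/w1.png

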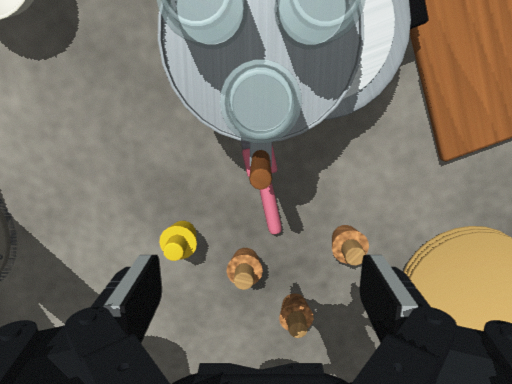

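```bash
python3 -m crank '[0.0005,0,0.03,0,0,0, 0,0,0.03,0,0,0, 0,0,0.03,0,0,0, 0,0,0.03,0,0,0, 0,0,0.017,0,0,0, 0,0,0,0,0,0]' ; python3 -m crank '[0,0,0,0,0,0, 0,0,0,0,0,0, 0,0,0,0,0,0, 0,0,0,0,0,0, 0,0,0,0,0,0, 0,0,0,0,0,0]' -1;  python3 -c "
from h import *
show(); w=cam('wrist','w2')"
```

```text
time: 4.55
eef_pos: [0.4984, -0.052, 0.1671]
eef_rot: [0.826, 0.563, -0.001, -0.001]
force: [0.5, -0.5, 0.4]
gripper_width: 1.001
time: 5.3
eef_pos: [0.4993, -0.0533, 0.1677]
eef_rot: [0.827, 0.563, 0.0, -0.0]
force: [-0.9, -0.2, -0.1]
gripper_width: 0.002
t 5.3 p [ 0.4993 -0.0533  0.1677] yaw 1.1948 tilt [-0.      0.0001] F [-0.9 -0.2 -0.1] M [-0.03 -0.01 -0.03] g 0.002 q [-0.26  0.33  1.64  0.    1.16  0.12]
```

View pics/w2.png

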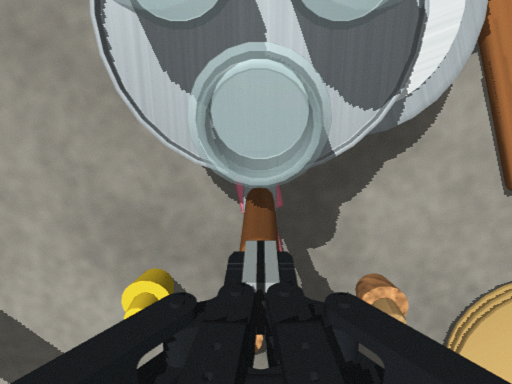

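```bash
python3 -c "
from h import *
w=cam('wrist');t=cam('top');s=cam('scene')
for z in (.104,.13,.16,.192): print(z,proj(w,[.4995,-.053,z]),proj(t,[.4995,-.053,z]),proj(s,[.4995,-.053,z]))
crop(w,200,160,320,270,6,'w2c');crop(s,235,130,350,240,6,'s3');crop(t,200,150,300,240,6,'t3')"
```

```text
0.104 [[259.17500711 194.78253457]] [[257.49573551 200.78579576]] [[259.23910696 199.31293147]]
0.13 [[259.0984377  207.42764694]] [[257.66573852 200.31948728]] [[259.4024467 193.31954  ]]
0.16 [[258.98556053 226.06883109]] [[257.87205023 199.75358611]] [[259.59497659 186.25508058]]
0.192 [[258.82117228 253.2168524 ]] [[258.10511316 199.1143079 ]] [[259.805302   178.53765357]]
```

View pics/w2c.png

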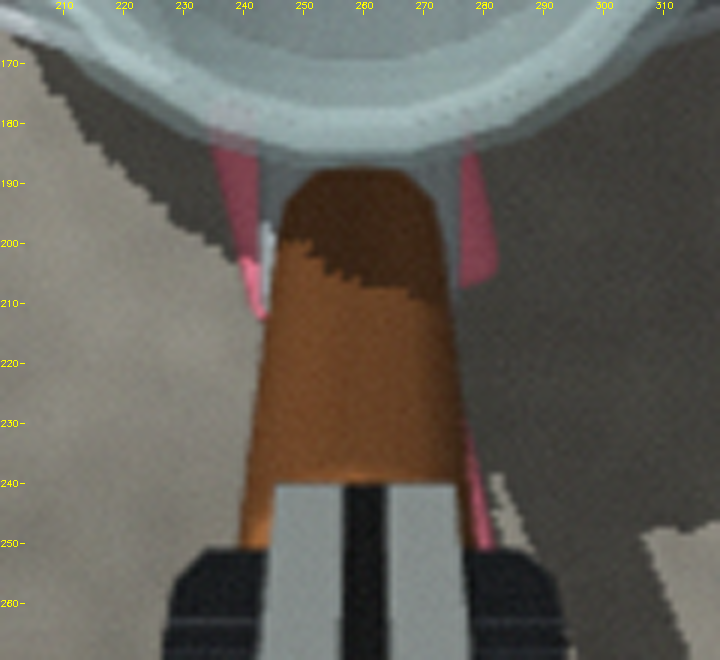

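View pics/s3.png

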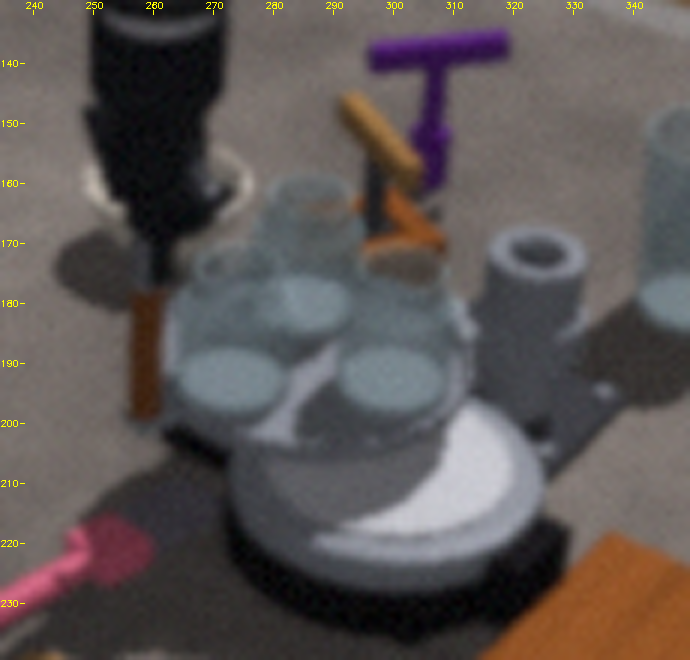

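View pics/t3.png

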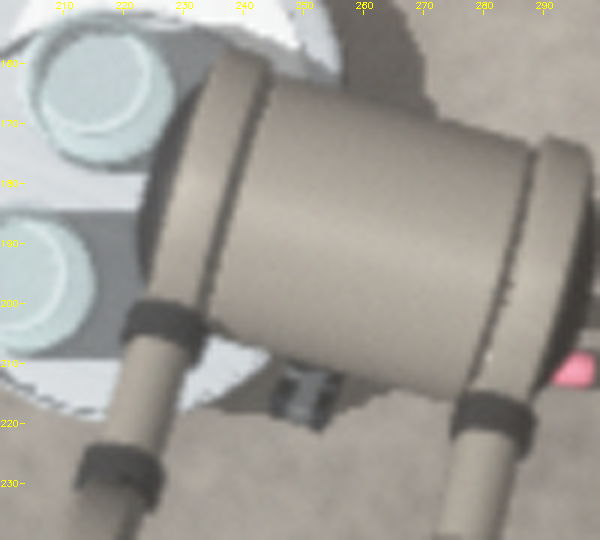

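```bash
python3 -c "
from h import *
w=cam('wrist');s=cam('scene'); c,M,_=pose()
for p in ([.011,0,.008],[-.011,0,.008],[.011,0,-.011],[.011,0,-.03]): print(p,c+M@p,proj(w,c+M@p),proj(s,c+M@p))
print('cam',M.T@(w['origin']-c)); show()
i=w['pixels'][150:384,150:370,::-1]; cv2.imwrite('pics/w2d.png',cv2.resize(i,None,fx=3,fy=3)[:600])"
```

```text
[0.011, 0, 0.008] [ 0.50336634 -0.04304768  0.15965051] [[258.86494902 207.9243277 ]] [[262.18919932 185.50207026]]
[-0.011, 0, 0.008] [ 0.49529046 -0.0635118   0.15964857] [[258.92426608 244.21904324]] [[256.80324573 187.21522201]]
[0.011, 0, -0.011] [ 0.50336732 -0.04304987  0.17865051] [[258.76349494 221.23424787]] [[262.33191573 180.95321409]]
[0.011, 0, -0.03] [ 0.50336829 -0.04305206  0.19765051] [[258.63804727 237.6919242 ]] [[262.47674295 176.33707905]]
cam [ 0.07693599  0.0005729  -0.16974107]
t 5.6 p [ 0.4993 -0.0533  0.1676] yaw 1.1949 tilt [-0.0001  0.0001] F [ 0.4  0.  -0.6] M [ 0.03 -0.01 -0.03] g -0.0 q [-0.26  0.33  1.64  0.    1.16  0.12]
```

View pics/w2d.png

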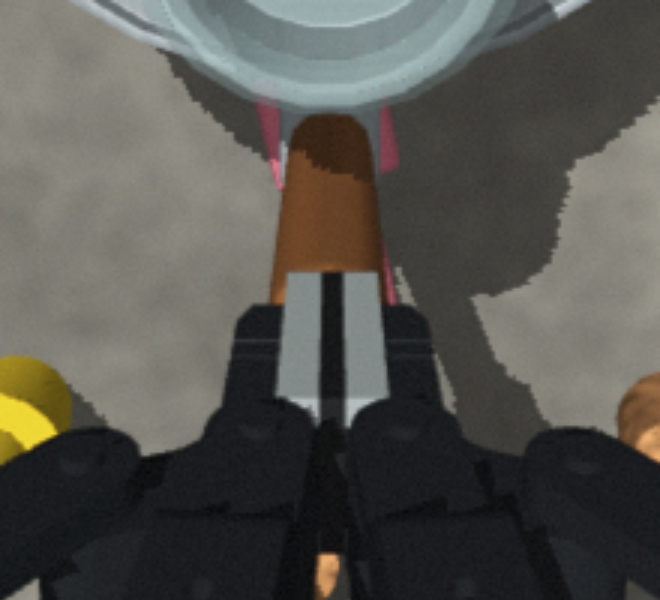

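```bash
python3 -c "
from h import *
w=cam('wrist'); c,M,_=pose()
print(M.T@ray(w,w['camera_matrix'][0,2],w['camera_matrix'][1,2]))
for z in (.01,-.005,-.02,-.035,-.05):
  for x in (.011,-.011): print(z,x,proj(w,[c+M@[x,.0425,z],c+M@[x,-.0425,z],c+M@[x,.0,z],c+M@[x,.01,z]]).round(0).tolist())
i=cv2.imread('pics/w1.png'); cv2.imwrite('pics/w1d.png',cv2.resize(i[230:350,90:430],None,fx=2.3,fy=2.3))"
```

```text
[-0.30259538  0.00112294  0.95311845]
0.01 0.011 [[335.0, 207.0], [182.0, 207.0], [259.0, 207.0], [277.0, 207.0]]
0.01 -0.011 [[333.0, 243.0], [185.0, 243.0], [259.0, 243.0], [276.0, 243.0]]
-0.005 0.011 [[342.0, 217.0], [176.0, 217.0], [259.0, 217.0], [278.0, 217.0]]
-0.005 -0.011 [[339.0, 255.0], [179.0, 255.0], [259.0, 255.0], [278.0, 255.0]]
-0.02 0.011 [[349.0, 229.0], [169.0, 229.0], [259.0, 229.0], [280.0, 229.0]]
-0.02 -0.011 [[345.0, 270.0], [172.0, 270.0], [259.0, 270.0], [279.0, 270.0]]
-0.035 0.011 [[357.0, 243.0], [160.0, 243.0], [259.0, 243.0], [282.0, 243.0]]
-0.035 -0.011 [[353.0, 287.0], [164.0, 287.0], [259.0, 287.0], [281.0, 287.0]]
-0.05 0.011 [[368.0, 260.0], [149.0, 260.0], [258.0, 260.0], [284.0, 260.0]]
-0.05 -0.011 [[363.0, 308.0], [155.0, 308.0], [259.0, 308.0], [283.0, 308.0]]
```

View pics/w1d.png

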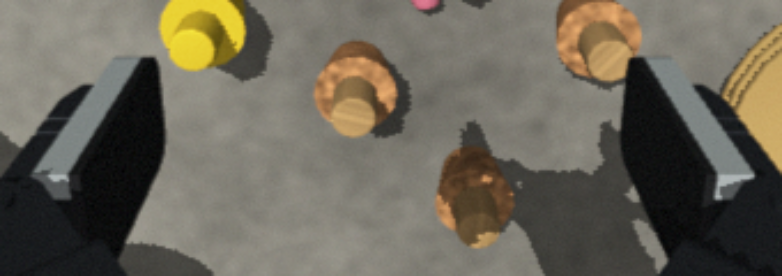

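The gripper shut on nothing. The wrist and scene views both put the shut fingertips at about z = 0.197, so the tips sit about 32 mm behind the reported TCP rather than 8 mm ahead of it. I'll use this measured offset (true TCP ≈ reported z + 0.04) and test it on the handle.

```bash
python3 -m crank '[0,0,0,0,0,0, 0,0,0,0,0,0, 0,0,0,0,0,0, 0,0,0,0,0,0, 0,0,0.01,0,0,0, 0,0,0.01,0,0,0, 0,0,0.01,0,0,0, 0,0,0.005,0,0,0, 0,0,0,0,0,0]' 1; python3 -m crank '[0,0,0,0,0,0, 0,0,0,0,0,0, 0,0,0,0,0,0, 0,0,0,0,0,0, 0,0,0,0,0,0, 0,0,0,0,0,0]' -1;  python3 -c "
from h import *
show(); w=cam('wrist','w3')
s=cam('scene');crop(s,235,130,350,240,5,'s4')"
```

```text
time: 6.78
eef_pos: [0.4991, -0.0532, 0.1322]
eef_rot: [0.827, 0.563, -0.0, -0.0]
force: [0.2, -0.1, 0.1]
gripper_width: 0.997
time: 7.52
eef_pos: [0.4995, -0.0533, 0.133]
eef_rot: [0.827, 0.563, 0.0, 0.0]
force: [-1.5, -0.3, 4.4]
gripper_width: 0.213
t 7.53 p [ 0.4995 -0.0533  0.133 ] yaw 1.1949 tilt [ 0.0006 -0.0001] F [-1.5 -0.3  4.4] M [-0.    0.16  0.05] g 0.213 q [-0.26  0.37  1.69  0.    1.08  0.12]
```

View pics/w3.png

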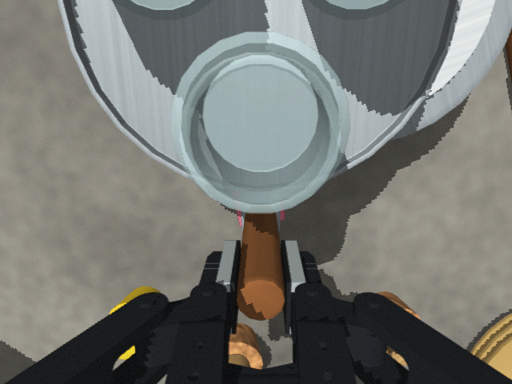

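View pics/s4.png

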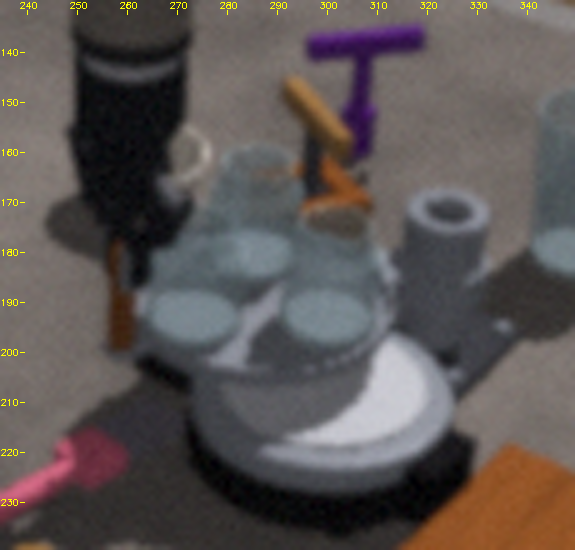

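```bash
python3 -m crank '[0.0003,0.0128,0,0,0,-2.5, 0.0003,0.0128,0,0,0,-2.5, 0.0003,0.0128,0,0,0,-2.5, 0.0003,0.0128,0,0,0,-2.5, 0.0003,0.0128,0,0,0,-2.5, 0.0003,0.0128,0,0,0,-2.5, 0.0003,0.0128,0,0,0,-2.5, 0.0003,0.0128,0,0,0,-2.5, 0,0,0,0,0,0, 0,0,0,0,0,0]' ;  python3 -c "
from h import *
show();c,M,_=pose(); print(np.hypot(*(c[:2]-[.6078,.2195])), np.arctan2(-(c[0]-.6078),-(c[1]-.2195)))"
```

```text
time: 8.88
eef_pos: [0.6001, -0.0733, 0.1331]
eef_rot: [0.716, 0.698, 0.001, 0.001]
force: [2.1, 1.7, 4.1]
gripper_width: 0.213
t 8.88 p [ 0.6001 -0.0733  0.1331] yaw 1.5441 tilt [0.0019 0.0002] F [2.1 1.7 4.1] M [ 0.17 -0.22  0.13] g 0.213 q [-0.25  0.55  1.4   0.    1.19 -0.22]
0.29294125662679343 0.02640010763033861
```

```bash
for k in 1 2 3; do python3 -m crank '[0,0.0026,0,0,0,-0.5, 0,0.0026,0,0,0,-0.5, 0,0,0,0,0,0]' >/dev/null;  python3 -c "
from h import *
show();c,M,_=pose(); print(np.arctan2(-(c[0]-.6078),-(c[1]-.2195)))"; done
```

```text
t 9.25 p [ 0.6043 -0.0733  0.133 ] yaw 1.5617 tilt [0.     0.0004] F [-0.7  2.4  6.2] M [0.21 0.15 0.05] g 0.215 q [-0.25  0.55  1.38  0.    1.2  -0.24]
0.01186647204744011
t 9.62 p [ 0.6095 -0.0734  0.133 ] yaw 1.5791 tilt [-0.0001  0.0005] F [-0.4  1.9  6.9] M [0.28 0.17 0.1 ] g 0.216 q [-0.24  0.56  1.37  0.    1.21 -0.25]
-0.00575880946015092
t 10.0 p [ 0.6129 -0.0733  0.133 ] yaw 1.5964 tilt [-0.004   0.0007] F [-7.7  1.1  9.1] M [ 0.32  1.12 -0.08] g 0.216 q [-0.24  0.57  1.35 -0.    1.22 -0.27]
-0.01742095516250908
```

```bash
python3 -m crank '[0,0.003,0,0,0,0, 0,0.002,0,0,0,0, 0,0,0,0,0,0, 0,0,0,0,0,0]' >/dev/null;  python3 -c "
from h import *
show();c,M,_=pose(); print(np.arctan2(-(c[0]-.6078),-(c[1]-.2195)))"
```

```text
t 10.5 p [ 0.6126 -0.0732  0.133 ] yaw 1.5962 tilt [-0.0153  0.0011] F [-28.4   0.1  19.5] M [ 0.09  3.86 -0.09] g 0.216 q [-0.24  0.58  1.34 -0.    1.24 -0.27]
-0.016401049326321384
```

```bash
python3 -m crank '[0,-0.005,0,0,0,0, 0,0,0,0,0,0]'; python3 -m crank '[0,0,0,0,0,0, 0,0,0,0,0,0, 0,0,0,0,0,0, 0,0,0,0,0,0, 0,0,-0.03,0,0,0, 0,0,-0.04,0,0,0, 0,0,-0.04,0,0,0, 0,0,-0.04,0,0,0, 0,0,0,0,0,0]' 1; python3 -c "
from h import *
show(); w=cam('wrist','w4'); t=cam('top','t4');crop(t,110,120,270,240,5,'t4c')"
```

```text
time: 10.75
eef_pos: [0.6129, -0.0732, 0.1331]
eef_rot: [0.698, 0.716, -0.001, -0.001]
force: [-7.5, 2.7, 9.6]
gripper_width: 0.215
time: 11.88
eef_pos: [0.6163, -0.0739, 0.2866]
eef_rot: [0.698, 0.716, 0.002, 0.003]
force: [-0.4, 0.1, -0.2]
gripper_width: 1.0
t 11.88 p [ 0.6163 -0.0739  0.2866] yaw 1.5964 tilt [ 0.0073 -0.0017] F [-0.4  0.1 -0.2] M [-0.01  0.06 -0.  ] g 1.0 q [-0.24  0.48  1.09  0.    1.57 -0.27]
```

View pics/w4.png

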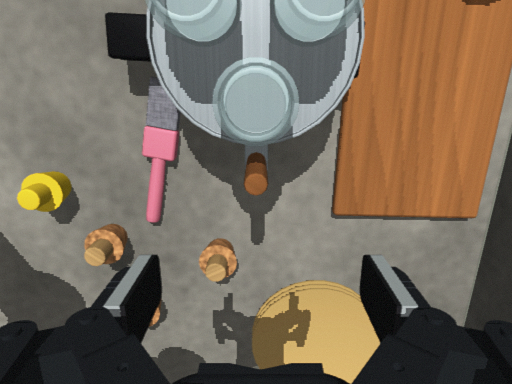

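View pics/t4.png

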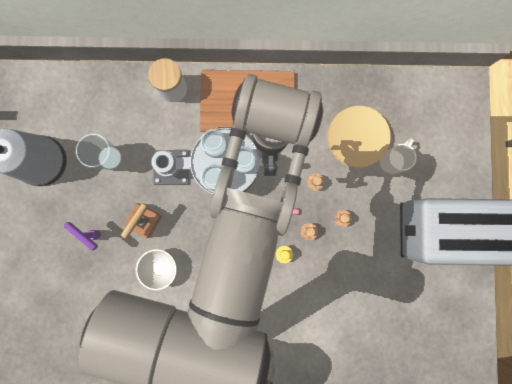

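```bash
python3 -c "
from h import *
plan([.4388,.2959,.25],2.616)
t=cam('top')
for e in ((66,225),(95,248)): print(at(t,*e,.12))"; python3 -m crank '[0,0,0,0,0,-9.7, 0,0,0,0,0,-9.7, 0,0,0,0,0,-9.7, 0,0,0,0,0,-9.7, 0,0,0,0,0,-9.7, 0,0,0,0,0,-9.7, 0,0,0,0,0,0]' >/dev/null;  python3 -c "
from h import *
show(); plan([.4388,.2959,.25],2.616)"
```

```text
now [ 0.6147 -0.0736  0.2824] yaw 1.5963 | shift(tool, no turn) [ 0.3739 -0.1664  0.0324] turn [-0.000e+00 -1.000e-02 -5.842e+01] | shift after turn [0.3376 0.2314 0.0324]
[0.42264805 0.48780195 0.12      ]
[0.35924462 0.40319609 0.12      ]
t 12.9 p [ 0.6144 -0.0735  0.2811] yaw 2.6105 tilt [-0.0027  0.0008] F [-0.4  0.1  0.1] M [0.04 0.05 0.01] g 1.001 q [-0.24  0.48  1.09  0.    1.57 -1.28]
now [ 0.6144 -0.0735  0.2811] yaw 2.6105 | shift(tool, no turn) [0.3384 0.2296 0.0319] turn [-0.04 -0.16 -0.31] | shift after turn [0.3372 0.2315 0.0311]
```

```bash
python3 -m crank '[0.0338,0.023,0,0,0,0, 0.0338,0.023,0,0,0,0, 0.0338,0.023,0,0,0,0, 0.0338,0.023,0,0,0,0, 0.0338,0.023,0,0,0,0, 0.0338,0.023,0,0,0,0, 0.0338,0.023,0,0,0,0, 0.0338,0.023,0,0,0,0, 0.0338,0.023,0,0,0,0, 0.0338,0.023,0,0,0,0, 0,0,0.03,0,0,0, 0,0,0,0,0,0]' >/dev/null;  python3 -c "
from h import *
show(); w=cam('wrist','w5'); t=cam('top','t5'); print(proj(w,[.4388,.2959,.128]),proj(w,[.4388,.2959,.05]))"
```

```text
t 14.4 p [0.4376 0.2953 0.2503] yaw 2.61 tilt [-0.0052 -0.0026] F [-0.2 -0.2  0.1] M [-0.03 -0.03 -0.01] g 1.003 q [ 0.45  0.32  1.43 -0.    1.4  -0.59]
[[262.60597289 174.84668542]] [[262.37876444 156.57088571]]
```

View pics/w5.png

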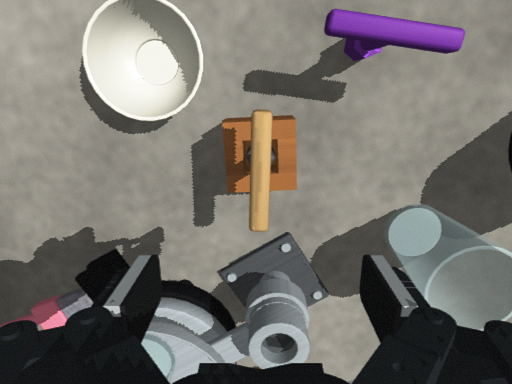

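```bash
python3 -c "
from h import *
w=cam('wrist'); crop(w,210,90,350,240,5,'w5c')
t=cam('top'); crop(t,105,190,175,250,8,'t5c')"
```

```text
(no output)
```

View pics/w5c.png

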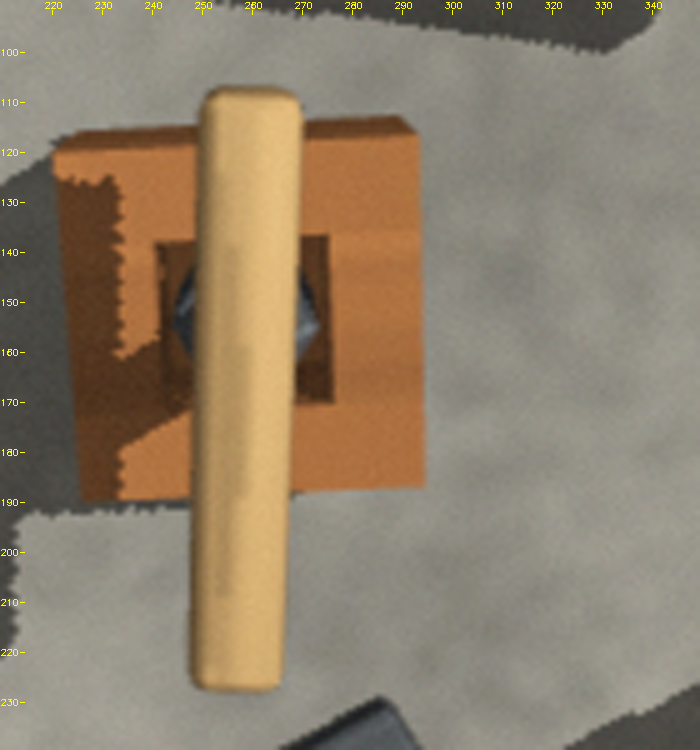

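View pics/t5c.png

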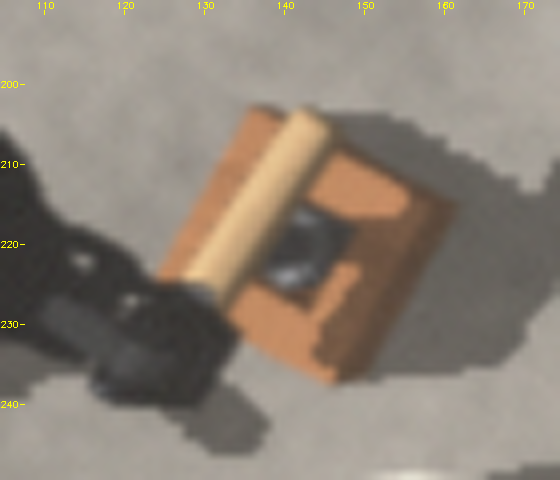

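```bash
cat > key.py <<'E'
from h import *
E
python3 -c "
from h import *
w=cam('wrist'); show()
a=at(w,260.3,107.8,.128);b=at(w,256.8,227.5,.128);d=a-b
print(a,b,np.linalg.norm(d),'c',(a+b)/2,'ang',np.arctan2(d[1],d[0]))
# block corners top z .05
cs=[at(w,*c,.05) for c in ((220.5,119.5),(293.5,117.5),(294.5,187),(226,189.5))]
print(np.round(cs,4),np.mean(cs,0)); print([np.linalg.norm(cs[i]-cs[i-1]) for i in range(4)])
ws=[at(w,*c,.05) for c in ((241,138),(275.5,136.5),(276.5,170),(243,170.5))]
print('well',np.mean(ws,0)); 
e=cs[1]-cs[2]; f=cs[0]-cs[3]; print('ang',np.arctan2(e[1],e[0]),np.arctan2(f[1],f[0]))
hx=[at(w,244,155,.051),at(w,273.5,154,.051)]; print('hex verts',hx,np.mean(hx,0))
"
```

```text
t 14.65 p [0.44   0.2954 0.2537] yaw 2.6103 tilt [0.0015 0.0008] F [ 0.1  0.4 -0.5] M [ 0.03 -0.03 -0.01] g 1.0 q [ 0.45  0.32  1.42  0.    1.4  -0.59]
[0.39178859 0.32357222 0.128     ] [0.48378054 0.26568409 0.128     ] 0.10869017953042297 c [0.43778456 0.29462816 0.128     ] ang 2.5799259517969166
[[0.3857 0.2782 0.05  ]
 [0.4234 0.3463 0.05  ]
 [0.4919 0.31   0.05  ]
 [0.4549 0.2415 0.05  ]] [0.43898267 0.29397011 0.05      ]
[np.float64(0.0783243582609157), np.float64(0.07781956145250563), np.float64(0.07749323913359082), np.float64(0.07777961566593564)]
well [0.43872383 0.29457678 0.05      ]
ang 2.654013687672475 2.6543950970477135
hex verts [array([0.43115305, 0.27992166, 0.051     ]), array([0.4466197 , 0.30837743, 0.051     ])] [0.43888638 0.29414955 0.051     ]
```

```bash
cat >> h.py <<'E'
def avg(n=4):
    P=[];Y=[]
    for _ in range(n):
        bot.get_image("wrist"); c,M,s=pose(); P.append(c);Y.append(yaw(M))
    c=np.mean(P,0); print("avg",c.round(4),"sd",np.std(P,0).round(4),"yaw",np.mean(Y).round(4)); return c
E
python3 -c "
from h import *
c=avg(); plan([.4383,.2945,.066],2.58,p0=c)"
```

```text
avg [0.4398 0.2954 0.2534] sd [0.0001 0.     0.0002] yaw 2.611
now [0.4398 0.2954 0.2534] yaw 2.6113 | shift(tool, no turn) [ 0.0009 -0.0017  0.1874] turn [0.04 0.02 1.79] | shift after turn [ 0.0008 -0.0016  0.1874]
```

```bash
python3 -m crank '[0.0008,-0.0016,0.03,0,0,1.8, 0,0,0.04,0,0,0, 0,0,0.04,0,0,0, 0,0,0.03,0,0,0, 0,0,0.025,0,0,0, 0,0,0.02,0,0,0, 0,0,0,0,0,0, 0,0,0,0,0,0]';  python3 -c "
from h import *
c=avg(2);w=cam('wrist','w6');show()"
```

```text
time: 15.85
eef_pos: [0.4384, 0.2949, 0.0686]
eef_rot: [0.277, 0.961, 0.001, 0.001]
force: [-0.0, -0.5, 0.4]
gripper_width: 1.001
avg [0.4385 0.295  0.0688] sd [0. 0. 0.] yaw 2.5805
t 16.0 p [0.4385 0.2949 0.0688] yaw 2.5806 tilt [0.0018 0.0009] F [-0.4  0.8  0.1] M [-0.01 -0.04 -0.03] g 1.001 q [ 0.45  0.5   1.7   0.    0.95 -0.56]
```

View pics/w6.png

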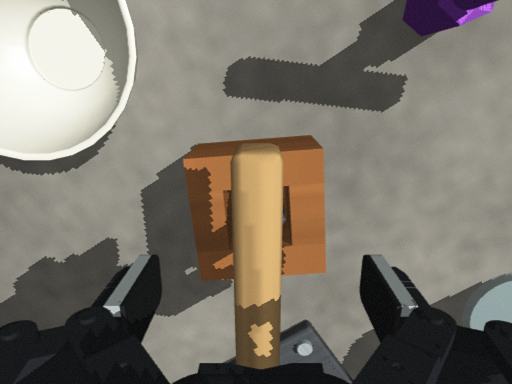

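```bash
python3 -m crank '[0,0,0,0,0,0, 0,0,0,0,0,0, 0,0,0,0,0,0, 0,0,0,0,0,0, 0,0,0,0,0,0, 0,0,0,0,0,0]' -1;  python3 -c "
from h import *
show();c=avg(2)";python3 -m crank '[0,0,-0.015,0,0,0, 0,0,-0.025,0,0,0, 0,0,-0.035,0,0,0, 0,0,-0.045,0,0,0, 0,0,-0.05,0,0,0, 0,0,0,0,0,0, 0,0,0,0,0,0]';python3 -c "
from h import *
c=avg(2);w=cam('wrist','w7');show()
s=cam('scene');crop(s,240,60,340,200,5,'s7')"
```

```text
time: 16.75
eef_pos: [0.4378, 0.2946, 0.0678]
eef_rot: [0.277, 0.961, 0.0, 0.0]
force: [-0.3, 0.1, 2.2]
gripper_width: 0.202
t 16.75 p [0.4378 0.2946 0.0678] yaw 2.5807 tilt [ 0.0001 -0.    ] F [-0.3  0.1  2.2] M [-0.13  0.13 -0.04] g 0.202 q [ 0.45  0.5   1.7  -0.    0.95 -0.56]
avg [0.4378 0.2946 0.0678] sd [0. 0. 0.] yaw 2.5807
time: 17.73
eef_pos: [0.4373, 0.2944, 0.2374]
eef_rot: [0.277, 0.961, -0.0, -0.0]
force: [-0.6, 0.6, -2.3]
gripper_width: 0.203
avg [0.4369 0.2943 0.2364] sd [0.     0.     0.0002] yaw 2.5807
t 17.88 p [0.437  0.2943 0.2363] yaw 2.5807 tilt [-0.0028 -0.0012] F [ 0.1 -0.3 -2.4] M [ 0.01 -0.06 -0.02] g 0.201 q [ 0.45  0.32  1.46  0.    1.36 -0.56]
```

View pics/w7.png

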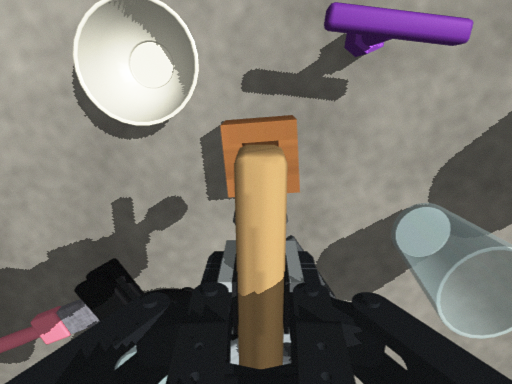

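View pics/s7.png

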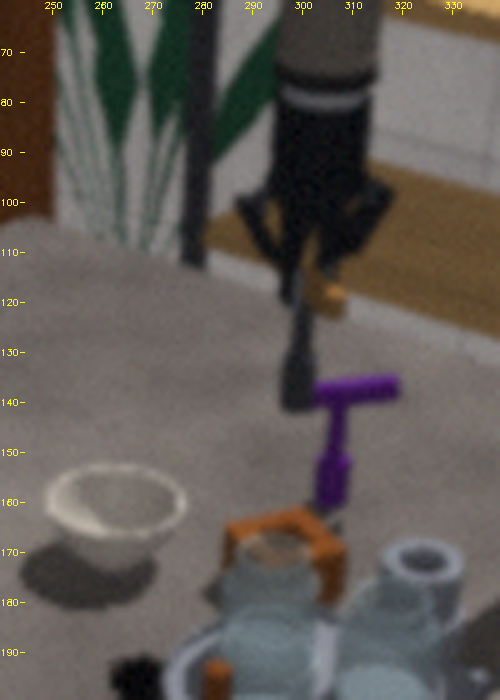

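```bash
python3 -c "
from h import *
plan([.673,.1785,.25],2.58)"
```

```text
now [0.4372 0.2944 0.2364] yaw 2.5806 | shift(tool, no turn) [-0.2613  0.0273 -0.0141] turn [-0.13 -0.09  0.04] | shift after turn [-0.2613  0.0275 -0.0136]
```

```bash
python3 -m crank '[-0.02,0.002,-0.014,0,0,0, -0.03,0.003,0,0,0,0, -0.04,0.005,0,0,0,0, -0.04,0.005,0,0,0,0, -0.04,0.005,0,0,0,0, -0.04,0.005,0,0,0,0, -0.03,0.002,0,0,0,0, -0.021,0,0,0,0,0, 0,0,0,0,0,0, 0,0,0,0,0,0, 0,0,0,0,0,0]';python3 -c "
from h import *
c=avg(2);w=cam('wrist','w8');show(); print(proj(w,[.608,.2195,.13])); crop(w,200,30,320,140,6,'w8c')"
```

```text
time: 19.3
eef_pos: [0.6725, 0.1794, 0.2519]
eef_rot: [0.276, 0.961, 0.0, -0.0]
force: [-0.8, -1.1, -1.1]
gripper_width: 0.2
avg [0.6726 0.1794 0.2521] sd [0.     0.0001 0.    ] yaw 2.5816
t 19.45 p [0.6728 0.1792 0.2521] yaw 2.5815 tilt [0.0004 0.0002] F [-0.1  0.5 -1.3] M [-0.03 -0.03  0.06] g 0.205 q [ 0.15  0.66  0.87  0.    1.61 -0.86]
[[260.19607489  82.43136193]]
```

View pics/w8.png

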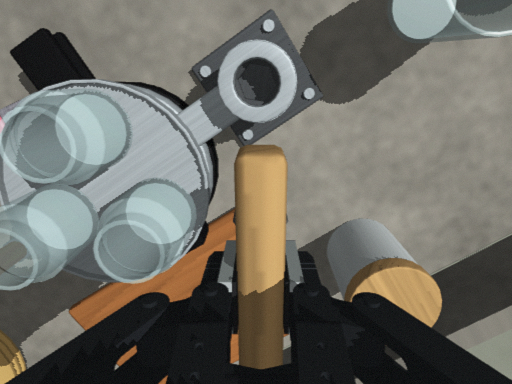

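View pics/w8c.png

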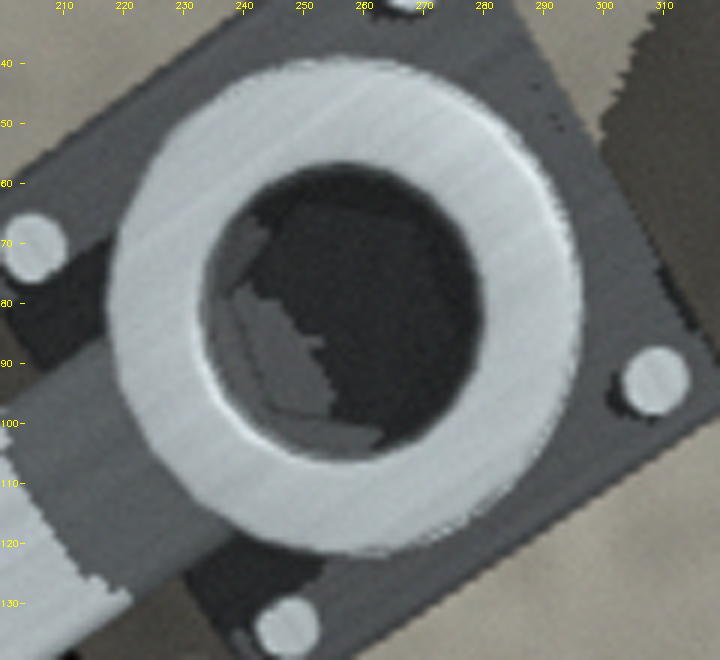

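```bash
python3 -c "
from h import *
acc=0
for _ in range(6): w=cam('wrist'); acc=acc+w['pixels'].astype(float)
acc/=6
print(at(w,257,80.5,.13), at(w,256.5,81,.13))
x0,y0,x1,y1=228,50,286,110
im=acc[y0:y1,x0:x1].mean(2); im=np.clip((im-25)*4.0,0,255).astype(np.uint8)
k=10
im=cv2.resize(im,None,fx=k,fy=k,interpolation=cv2.INTER_CUBIC)
for g in range(230,x1,10): cv2.putText(im,str(g),(int((g-x0+.5)*k)-8,8),0,.3,255,1)
for g in range(60,y1,10): cv2.putText(im,str(g),(0,int((g-y0+.5)*k)+3),0,.3,255,1)
cv2.imwrite('pics/bore.png',im); print((acc[60:100:5,240:276:5].mean(2)).round(0))
"
```

```text
[0.60580557 0.21759044 0.13      ] [0.60591535 0.21704428 0.13      ]
[[181.  68.  32.  32.  31.  38. 142. 184.]
 [ 61.  35.  43.  43.  41.  36.  35. 134.]
 [ 70.  43.  42.  41.  41.  42.  39.  36.]
 [ 48.  42.  42.  40.  42.  43.  42.  36.]
 [ 82.  84.  41.  42.  40.  43.  39.  33.]
 [ 74.  81.  55.  40.  38.  40.  38.  40.]
 [ 86.  80.  84.  41.  41.  40.  39.  38.]
 [ 86.  79.  82.  77.  40.  41.  36.  56.]]
```

View pics/bore.png

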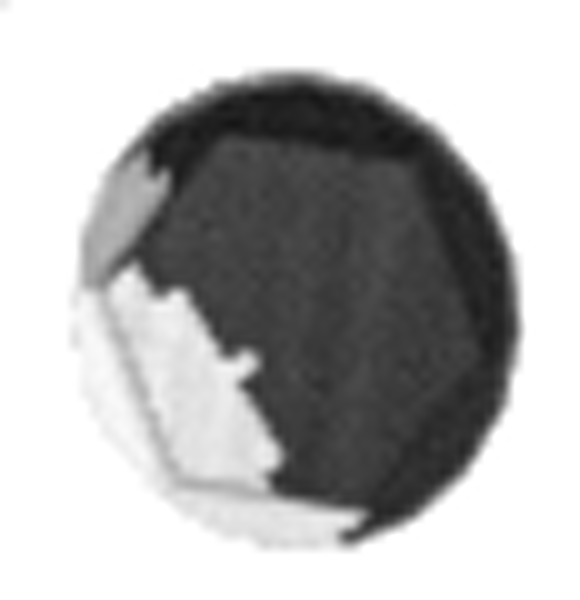

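```bash
python3 -c "
from h import *
w=cam('wrist'); show()
V=[(249.5,63),(269,65.5),(275.7,84.5),(264,100.7),(245,98.2),(237.5,78)]
for z in (.095,.1115):
    P=np.array([at(w,*v,z) for v in V]); c=P.mean(0); r=np.linalg.norm(P-c,axis=1)*1000
    a=[(np.arctan2(*(p-c)[1::-1])-i*0)%(np.pi/3) for i,p in enumerate(P)]
    print(z,c,r.round(1),np.degrees(a).round(1),'flat mod60',np.degrees(np.mean(a)).round(1)+30)
# collar ellipse
e=at(w,257,80,.13); print(e)
import math
print('tool yaw mod60',math.degrees(2.5815)%60)
print('d', [np.linalg.norm(at(w,217.5,80.5,.13)-at(w,296.5,80.5,.13)),np.linalg.norm(at(w,232.5,81,.13)-at(w,280,81,.13))])
"
```

```text
t 19.8 p [0.6731 0.1787 0.2518] yaw 2.5807 tilt [0.0001 0.0001] F [ 0.2  0.4 -1.3] M [ 0.01 -0.02 -0.04] g 0.202 q [ 0.15  0.66  0.87  0.    1.61 -0.86]
0.095 [0.60650686 0.21658565 0.095     ] [17.2 17.6 17.3 17.8 17.9 17.7] [49.8 49.6 50.2 49.6 50.7 47.1] flat mod60 79.5
0.1115 [0.60655143 0.21671202 0.1115    ] [16.3 16.8 16.4 16.9 17.  16.8] [49.8 49.6 50.2 49.6 50.7 47.1] flat mod60 79.5
[0.60550839 0.21775019 0.13      ]
tool yaw mod60 27.90905481302201
d [np.float64(0.06362459064079638), np.float64(0.03827113630268087)]
```

```bash
python3 -c "
from h import *
c=avg(2); plan([.6064,.2175,.205],2.435,p0=c)"
```

```text
avg [0.6732 0.1786 0.2517] sd [0. 0. 0.] yaw 2.5806
now [0.6732 0.1786 0.2517] yaw 2.5806 | shift(tool, no turn) [ 0.0772 -0.0026  0.0467] turn [ 0.01 -0.    8.34] | shift after turn [ 0.076  -0.0138  0.0467]
```

```bash
python3 -m crank '[0,0,0,0,0,4.2, 0,0,0,0,0,4.1, 0.02,-0.004,0,0,0,0, 0.03,-0.005,0,0,0,0, 0.02,-0.004,0,0,0,0, 0.006,-0.001,0.01,0,0,0, 0,0,0.02,0,0,0, 0,0,0.016,0,0,0, 0,0,0,0,0,0, 0,0,0,0,0,0]';python3 -c "
from h import *
c=avg(2);show();plan([.6064,.2175,.205],2.435,p0=c); s=cam('scene');crop(s,270,100,370,210,6,'s9'); t=cam('top'); crop(t,120,120,220,220,6,'t9')
k=c+[0,0,-.0618]; print('foot',k,proj(s,k),proj(s,[.6065,.2175,.13]),proj(s,k+[0,0,.045]))"
```

```text
time: 21.15
eef_pos: [0.6068, 0.2171, 0.206]
eef_rot: [0.346, 0.938, 0.0, 0.0]
force: [0.2, 1.0, -1.6]
gripper_width: 0.202
avg [0.6069 0.2172 0.2065] sd [0.     0.     0.0001] yaw 2.4356
t 21.25 p [0.6068 0.2173 0.2065] yaw 2.4356 tilt [0.0016 0.0004] F [ 0.3  0.8 -3.5] M [-0.02  0.01 -0.01] g 0.202 q [ 0.22  0.57  1.16  0.    1.42 -0.64]
now [0.6069 0.2172 0.2065] yaw 2.4356 | shift(tool, no turn) [ 0.0005 -0.0001  0.0015] turn [0.08 0.05 0.03] | shift after turn [ 0.0005 -0.0001  0.0015]
foot [0.60685121 0.21724105 0.14467267] [[324.7170495  168.97517917]] [[324.24967989 172.18692265]] [[326.03678976 158.73269821]]
```

View pics/s9.png

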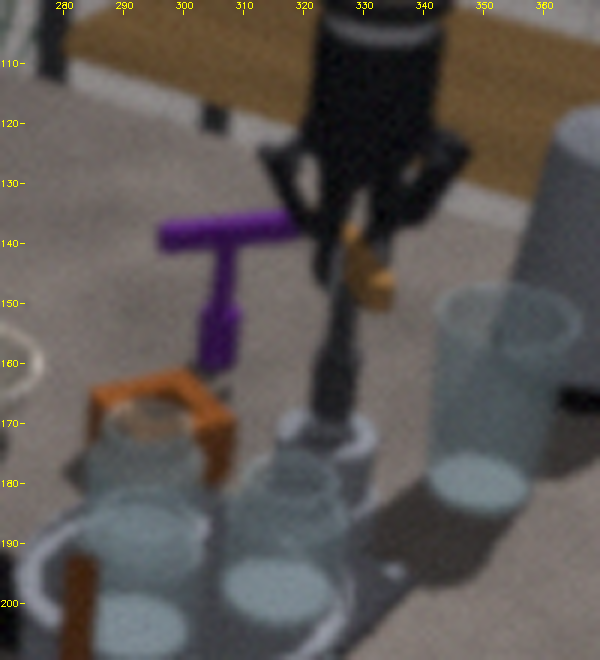

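View pics/t9.png

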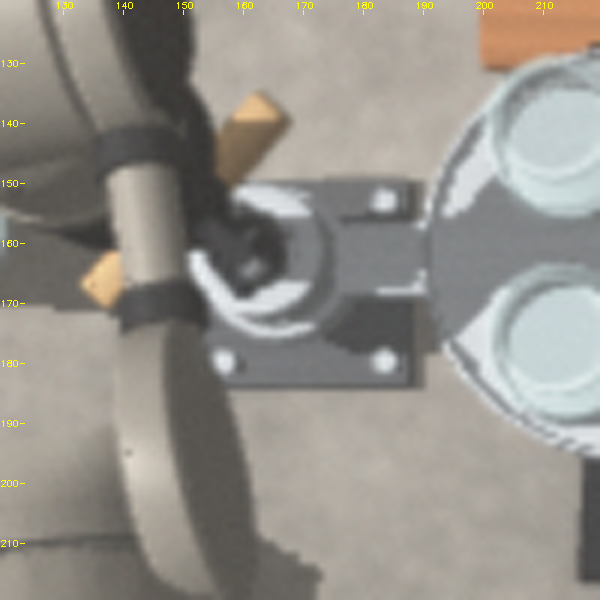

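```bash
python3 -m crank '[0,0,0.01,0,0,0, 0,0,0.008,0,0,0, 0,0,0.006,0,0,0, 0,0,0,0,0,0]';python3 -m crank '[0,0,0.004,0,0,0, 0,0,0.003,0,0,0, 0,0,0,0,0,0]';python3 -m crank '[0,0,0.003,0,0,0, 0,0,0.003,0,0,0, 0,0,0,0,0,0]'
```

```text
time: 21.85
eef_pos: [0.6059, 0.2172, 0.1808]
eef_rot: [0.346, 0.938, -0.0, -0.001]
force: [0.3, -0.6, -2.1]
gripper_width: 0.205
time: 22.22
eef_pos: [0.6061, 0.2172, 0.1744]
eef_rot: [0.346, 0.938, -0.0, -0.0]
force: [-0.1, -0.2, -1.2]
gripper_width: 0.2
time: 22.6
eef_pos: [0.6061, 0.2173, 0.1683]
eef_rot: [0.346, 0.938, -0.0, -0.0]
force: [0.5, -0.4, -1.3]
gripper_width: 0.2
```

```bash
python3 -m crank '[0,0,0.004,0,0,0, 0,0,0.003,0,0,0, 0,0,0.002,0,0,0, 0,0,0,0,0,0]';python3 -m crank '[0,0,0.002,0,0,0, 0,0,0,0,0,0]'; python3 -c "
from h import *
show()"
```

```text
time: 23.1
eef_pos: [0.6061, 0.2173, 0.1595]
eef_rot: [0.346, 0.938, -0.0, -0.0]
force: [0.5, 0.9, -1.7]
gripper_width: 0.2
time: 23.35
eef_pos: [0.6062, 0.2173, 0.1576]
eef_rot: [0.346, 0.938, -0.0, -0.0]
force: [1.0, -0.0, -1.8]
gripper_width: 0.201
t 23.35 p [0.6062 0.2173 0.1576] yaw 2.4358 tilt [-0.0002  0.    ] F [ 1.  -0.  -1.8] M [ 0.   -0.04  0.01] g 0.201 q [ 0.23  0.6   1.24  0.    1.31 -0.64]
```

```bash
python3 -m crank '[0,0,0,0,0,5, 0,0,0,0,0,9, 0,0,0,0,0,9, 0,0,0,0,0,9, 0,0,0,0,0,9, 0,0,0,0,0,9, 0,0,0,0,0,9, 0,0,0,0,0,9, 0,0,0,0,0,9, 0,0,0,0,0,9, 0,0,0,0,0,4, 0,0,0,0,0,0]'; python3 -c "
from h import *
show();w=cam('wrist','w10')"
```

```text
time: 24.85
eef_pos: [0.6058, 0.2171, 0.1577]
eef_rot: [0.908, 0.419, -0.0, -0.0]
force: [-2.4, 0.0, -1.0]
gripper_width: 0.199
t 24.85 p [0.6058 0.2171 0.1577] yaw 0.8657 tilt [-0.0009 -0.0003] F [-2.4  0.  -1. ] M [-0.17  0.44  0.02] g 0.199 q [ 0.23  0.6   1.24 -0.    1.31  0.93]
```

View pics/w10.png

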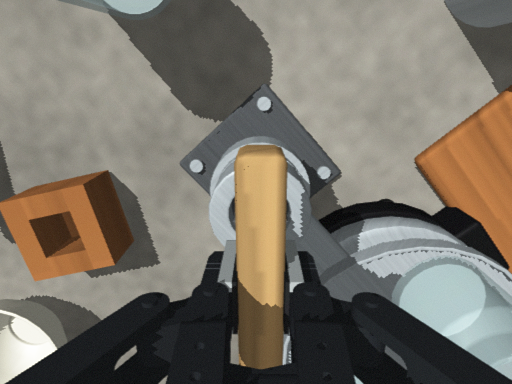

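```bash
python3 -m crank '[0,0,0,0,0,0, 0,0,0,0,0,0, 0,0,0,0,0,0]' 0; python3 -c "
from h import *
show()"; python3 -m crank '[0,0,0,0,0,0, 0,0,0,0,0,0, 0,0,0,0,0,0, 0,0,0,0,0,0]' -1; python3 -m crank '[0,0,0,0,0,5, 0,0,0,0,0,9, 0,0,0,0,0,9, 0,0,0,0,0,9, 0,0,0,0,0,9, 0,0,0,0,0,9, 0,0,0,0,0,9, 0,0,0,0,0,9, 0,0,0,0,0,9, 0,0,0,0,0,9, 0,0,0,0,0,4, 0,0,0,0,0,0]'; python3 -c "
from h import *
show();w=cam('wrist','w11')"
```

```text
time: 25.28
eef_pos: [0.6065, 0.2174, 0.158]
eef_rot: [0.908, 0.419, 0.0, 0.0]
force: [-0.7, -0.1, -0.4]
gripper_width: 0.5
t 25.27 p [0.6065 0.2174 0.158 ] yaw 0.8653 tilt [0.0009 0.0003] F [-0.7 -0.1 -0.4] M [ 0.02 -0.1   0.  ] g 0.5 q [0.23 0.6  1.24 0.   1.31 0.93]
time: 25.78
eef_pos: [0.6062, 0.2175, 0.1579]
eef_rot: [0.908, 0.419, 0.0, -0.0]
force: [-1.3, 1.1, 1.6]
gripper_width: 0.204
time: 27.28
eef_pos: [0.6059, 0.2172, 0.1579]
eef_rot: [0.939, -0.345, -0.0, 0.0]
force: [-2.5, -0.5, 4.1]
gripper_width: 0.201
t 27.27 p [0.6059 0.2172 0.1579] yaw -0.705 tilt [-0.0006 -0.0003] F [-2.5 -0.5  4.1] M [-0.05  0.62 -0.03] g 0.201 q [ 0.23  0.6   1.24 -0.    1.31  2.5 ]
```

View pics/w11.png

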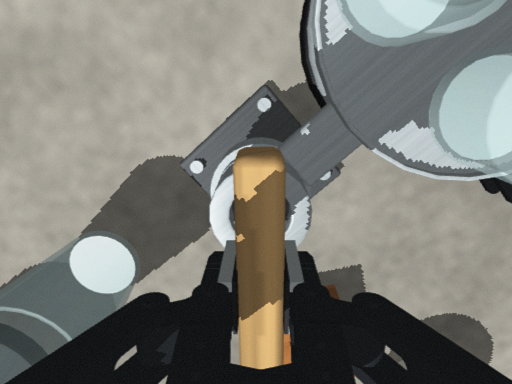

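```bash
python3 -m crank '[0,0,0,0,0,0, 0,0,0,0,0,0, 0,0,0,0,0,0, 0,0,-0.02,0,0,0, 0,0,-0.03,0,0,0, 0,0,0,0,0,-9, 0,0,0,0,0,-9, 0,0,0,0,0,-9, 0,0,0,0,0,-9, 0,0,0,0,0,-9, 0,0,0,0,0,-9]' 0.7; python3 -m crank '[0,0,0,0,0,-9, 0,0,0,0,0,-9, 0,0,0,0,0,-9, 0,0,0,0,0,-9, 0,0,0,0,0,-9, 0,0,0,0,0,-9, 0,0,0,0,0,-9]' ; python3 -m crank '[0,0,0,0,0,-9, 0,0,0,0,0,-9, 0,0,0,0,0,-9, 0,0,0,0,0,-9, 0,0,0,0,0,-9, 0,0,0,0,0,-9, 0,0,0,0,0,-9, 0,0,0,0,0,0]' ; python3 -c "
from h import *
avg(2);show();w=cam('wrist','w12')"
```

```text
time: 28.7
eef_pos: [0.6063, 0.2173, 0.2076]
eef_rot: [0.993, 0.121, 0.0, -0.0]
force: [0.7, 0.7, -0.2]
gripper_width: 0.854
time: 29.58
eef_pos: [0.6063, 0.2172, 0.2076]
eef_rot: [0.783, 0.622, 0.0, 0.0]
force: [0.1, -0.8, -0.2]
gripper_width: 0.852
time: 30.58
eef_pos: [0.6063, 0.2173, 0.2077]
eef_rot: [0.346, 0.938, 0.0, 0.0]
force: [-0.1, 0.5, 0.4]
gripper_width: 0.847
avg [0.6063 0.2173 0.2076] sd [0. 0. 0.] yaw 2.4327
t 30.68 p [0.6063 0.2173 0.2076] yaw 2.4327 tilt [0.     0.0001] F [-0.  -0.3 -0.6] M [-0.01  0.03  0.01] g 0.848 q [ 0.23  0.57  1.16  0.    1.42 -0.64]
```

View pics/w12.png

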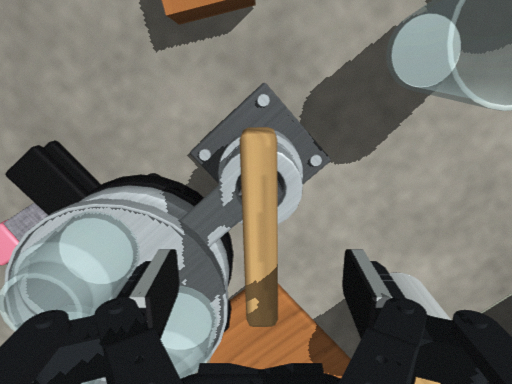

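```bash
python3 -m crank '[0,0,0.02,0,0,0, 0,0,0.02,0,0,0, 0,0,0.01,0,0,0, 0,0,0,0,0,0]'; python3 -m crank '[0,0,0,0,0,0, 0,0,0,0,0,0, 0,0,0,0,0,0, 0,0,0,0,0,0, 0,0,0,0,0,0]' -1;  python3 -m crank '[0,0,0,0,0,5, 0,0,0,0,0,9, 0,0,0,0,0,9, 0,0,0,0,0,9, 0,0,0,0,0,9, 0,0,0,0,0,9, 0,0,0,0,0,9, 0,0,0,0,0,9, 0,0,0,0,0,9, 0,0,0,0,0,9, 0,0,0,0,0,4, 0,0,0,0,0,0]'; python3 -c "
from h import *
show()"
```

```text
time: 31.22
eef_pos: [0.606, 0.2172, 0.1572]
eef_rot: [0.346, 0.938, -0.0, -0.001]
force: [0.4, 0.7, 0.7]
gripper_width: 0.854
time: 31.85
eef_pos: [0.6064, 0.2173, 0.1584]
eef_rot: [0.346, 0.938, 0.0, 0.0]
force: [-1.6, -1.1, 4.4]
gripper_width: 0.201
time: 33.35
eef_pos: [0.6057, 0.2172, 0.1584]
eef_rot: [0.908, 0.419, -0.0, -0.0]
force: [-3.3, -1.5, 6.8]
gripper_width: 0.202
t 33.35 p [0.6057 0.2172 0.1584] yaw 0.8643 tilt [-0.0007 -0.0002] F [-3.3 -1.5  6.8] M [-0.27  0.77 -0.  ] g 0.202 q [ 0.23  0.6   1.24 -0.    1.31  0.93]
```

```bash
python3 -m crank '[0,0,0,0,0,0, 0,0,0,0,0,0, 0,0,0,0,0,0]' 0;  python3 -m crank '[0,0,0,0,0,0, 0,0,0,0,0,0, 0,0,0,0,0,0, 0,0,0,0,0,0]' -1; python3 -m crank '[0,0,0,0,0,4, 0,0,0,0,0,5, 0,0,0,0,0,5, 0,0,0,0,0,4, 0,0,0,0,0,4, 0,0,0,0,0,0]'; for k in 1 2 3; do  python3 -m crank '[0,0,0,0,0,2, 0,0,0,0,0,2, 0,0,0,0,0,0]' >/dev/null; python3 -c "
from h import *
show()"; done
```

```text
time: 33.72
eef_pos: [0.6063, 0.2173, 0.1574]
eef_rot: [0.908, 0.419, -0.0, -0.0]
force: [-0.1, -0.7, 0.1]
gripper_width: 0.497
time: 34.22
eef_pos: [0.6061, 0.2175, 0.1577]
eef_rot: [0.908, 0.419, -0.0, -0.0]
force: [-1.7, 1.2, -0.3]
gripper_width: 0.204
time: 34.98
eef_pos: [0.6061, 0.2174, 0.1577]
eef_rot: [0.971, 0.239, -0.0, -0.0]
force: [-1.4, 1.6, 0.2]
gripper_width: 0.202
t 35.35 p [0.6062 0.2174 0.1577] yaw 0.4109 tilt [-0.0001  0.0001] F [-1.3  1.3  1.5] M [ 0.24  0.37 -0.02] g 0.199 q [0.23 0.6  1.24 0.   1.31 1.39]
t 35.73 p [0.6062 0.2173 0.1577] yaw 0.3408 tilt [-0.0001  0.0001] F [-2.   0.8  0.9] M [0.24 0.4  0.02] g 0.201 q [0.23 0.6  1.24 0.   1.31 1.46]
t 36.1 p [0.6062 0.2173 0.1578] yaw 0.2709 tilt [0.     0.0001] F [-2.   2.   1.4] M [ 0.23  0.43 -0.04] g 0.203 q [0.23 0.6  1.24 0.   1.31 1.53]
```

```bash
for k in 1 2 3 4; do  python3 -m crank '[0,0,0,0,0,1.5, 0,0,0,0,0,0]' >/dev/null; python3 -c "
from h import *
show()"; done
```

```text
t 36.35 p [0.6062 0.2173 0.1577] yaw 0.2449 tilt [-0.0001  0.    ] F [-1.9  0.8  0.9] M [0.26 0.49 0.02] g 0.204 q [0.23 0.6  1.24 0.   1.31 1.55]
t 36.6 p [0.6062 0.2173 0.1577] yaw 0.2187 tilt [-0.  0.] F [-2.1  1.1  2.1] M [0.21 0.44 0.01] g 0.206 q [0.23 0.6  1.24 0.   1.31 1.58]
t 36.85 p [0.6062 0.2173 0.1577] yaw 0.1925 tilt [0.     0.0001] F [-1.9  0.7  1.1] M [0.2  0.49 0.05] g 0.198 q [0.23 0.6  1.24 0.   1.31 1.6 ]
t 37.1 p [0.6062 0.2173 0.1577] yaw 0.1663 tilt [0. 0.] F [-1.2  0.9  2.1] M [0.21 0.51 0.03] g 0.202 q [0.23 0.6  1.24 0.   1.31 1.63]
```

```bash
for k in 1 2 3 4 5; do  python3 -m crank '[0,0,0,0,0,1.5, 0,0,0,0,0,0]' >/dev/null; python3 -c "
from h import *
show()"; done
```

```text
t 37.35 p [0.6062 0.2173 0.1577] yaw 0.1403 tilt [-0.  0.] F [-2.4  0.9  1.6] M [0.15 0.52 0.07] g 0.203 q [0.23 0.6  1.24 0.   1.31 1.66]
t 37.6 p [0.6062 0.2173 0.1577] yaw 0.1145 tilt [ 0.0001 -0.0001] F [-2.3  1.1  1.7] M [0.15 0.53 0.36] g 0.203 q [ 0.23  0.6   1.24 -0.    1.31  1.68]
t 37.85 p [0.6063 0.2173 0.1577] yaw 0.0884 tilt [ 0.0001 -0.0001] F [-2.3  0.6  1.1] M [0.09 0.45 0.68] g 0.203 q [ 0.23  0.6   1.24 -0.    1.31  1.71]
t 38.1 p [0.6062 0.2173 0.1578] yaw 0.0623 tilt [ 0.0002 -0.0001] F [-2.  -0.   1.8] M [0.02 0.51 1.08] g 0.204 q [ 0.23  0.6   1.24 -0.    1.31  1.73]
t 38.35 p [0.6062 0.2173 0.1577] yaw 0.036 tilt [ 0.0001 -0.0001] F [-1.6  0.3  1.5] M [-0.04  0.46  1.32] g 0.206 q [ 0.23  0.6   1.24 -0.    1.31  1.76]
```

```bash
python3 -m crank '[0,0,0,0,0,-2, 0,0,0,0,0,-2, 0,0,0,0,0,0]' >/dev/null; python3 -c "
from h import *
show()";  python3 -m crank '[0,0,0,0,0,-2, 0,0,0,0,0,-1, 0,0,0,0,0,0]' >/dev/null; python3 -c "
from h import *
show(); avg(2)"
```

```text
t 38.73 p [0.6062 0.2173 0.1577] yaw 0.1053 tilt [-0.0001  0.0005] F [-2.6  0.9  1. ] M [0.11 0.58 0.03] g 0.2 q [0.22 0.6  1.24 0.   1.31 1.69]
t 39.1 p [0.6062 0.2173 0.1577] yaw 0.1584 tilt [0.     0.0001] F [-2.2  0.7  1.2] M [ 0.1   0.59 -0.04] g 0.203 q [0.23 0.6  1.24 0.   1.31 1.64]
avg [0.6062 0.2173 0.1577] sd [0. 0. 0.] yaw 0.1581
```

```bash
python3 -m crank '[0,0,-0.005,0,0,0, 0,0,-0.01,0,0,0, 0,0,-0.02,0,0,0, 0,0,-0.03,0,0,0, 0,0,-0.03,0,0,0, 0,0,0,0,0,0]'; python3 -m crank '[0,0,0,0,0,10, 0,0,0,0,0,10, 0,0,0,0,0,10, 0,0,0,0,0,11, 0,0,0,0,0,0, 0,0,0,0,0,0]'; python3 -c "
from h import *
c=avg(2); show(); plan([.4386,.2944,.17],-.561,p0=c);w=cam('wrist','w13')
t=cam('top');crop(t,120,110,240,220,6,'t13')"
```

```text
time: 39.95
eef_pos: [0.6079, 0.2173, 0.2562]
eef_rot: [0.997, 0.079, 0.004, -0.0]
force: [0.3, -0.2, -2.1]
gripper_width: 0.198
time: 40.7
eef_pos: [0.6061, 0.2171, 0.252]
eef_rot: [0.962, -0.271, -0.0, 0.0]
force: [0.4, 0.1, -2.6]
gripper_width: 0.2
avg [0.6062 0.2172 0.2523] sd [0.     0.     0.0001] yaw -0.5503
t 40.8 p [0.6062 0.2172 0.2524] yaw -0.5507 tilt [-0.0003 -0.0001] F [ 0.3 -0.5 -1.9] M [-0.02  0.02 -0.  ] g 0.203 q [ 0.23  0.54  1.07 -0.    1.53  2.35]
now [0.6062 0.2172 0.2523] yaw -0.5507 | shift(tool, no turn) [-0.1832  0.0219  0.0823] turn [0.01 0.01 0.59] | shift after turn [-0.1829  0.0238  0.0823]
```

View pics/w13.png

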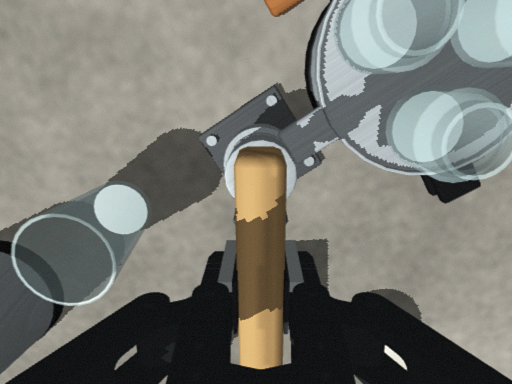

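```bash
python3 -m crank '[-0.02,0.0022,0,0,0,0, -0.03,0.0036,0,0,0,0, -0.04,0.005,0,0,0,0, -0.04,0.005,0,0,0,0, -0.03,0.0036,0,0,0,0, -0.023,0.0025,0.02,0,0,0, 0,0,0.04,0,0,0, 0,0,0.02,0,0,0, 0,0,0,0,0,0, 0,0,0,0,0,0]'; python3 -c "
from h import *
c=avg(2); show(); plan([.4386,.2944,.13],-.5507,p0=c);w=cam('wrist','w14')
s=cam('scene'); crop(s,250,100,350,200,6,'s14')
for z in (.05,.11): print(proj(s,[.4389,.2943,z]),proj(s,[c[0],c[1],z]))"
```

```text
time: 42.15
eef_pos: [0.4398, 0.2951, 0.1738]
eef_rot: [0.962, -0.273, 0.001, -0.001]
force: [-0.2, -0.2, -1.2]
gripper_width: 0.202
avg [0.4398 0.2951 0.174 ] sd [0. 0. 0.] yaw -0.5528
t 42.25 p [0.4398 0.2951 0.174 ] yaw -0.5529 tilt [0.0022 0.0011] F [-0.9 -0.4 -0.7] M [-0.03 -0.01 -0.02] g 0.199 q [0.45 0.38 1.56 0.   1.2  2.57]
now [0.4398 0.2951 0.174 ] yaw -0.5529 | shift(tool, no turn) [-0.0007  0.0013  0.044 ] turn [-0.12 -0.07 -0.13] | shift after turn [-0.0007  0.0012  0.044 ]
[[296.93528543 167.67001138]] [[297.21079299 167.6662913 ]]
[[297.97943969 155.38837225]] [[298.26020989 155.38509293]]
```

View pics/s14.png

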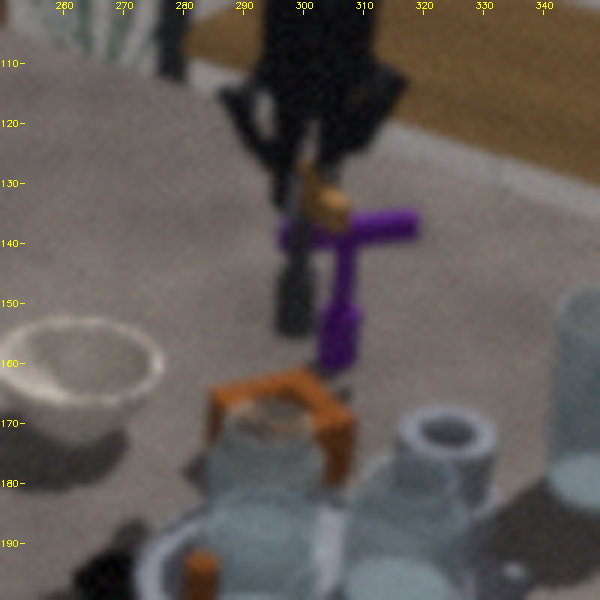

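```bash
python3 -m crank '[-0.0007,0.0012,0.02,0,0,0, 0,0,0.02,0,0,0, 0,0,0.012,0,0,0, 0,0,0,0,0,0]'; python3 -m crank '[0,0,0.005,0,0,0, 0,0,0.005,0,0,0, 0,0,0.005,0,0,0, 0,0,0,0,0,0]'; python3 -m crank '[0,0,0.01,0,0,0, 0,0,0.01,0,0,0, 0,0,0.008,0,0,0, 0,0,0,0,0,0]'
```

```text
time: 42.85
eef_pos: [0.4376, 0.294, 0.1203]
eef_rot: [0.962, -0.273, -0.0, 0.0]
force: [-0.7, 0.3, -1.6]
gripper_width: 0.203
time: 43.35
eef_pos: [0.4375, 0.294, 0.1053]
eef_rot: [0.962, -0.273, -0.0, 0.0]
force: [0.3, -0.0, -2.6]
gripper_width: 0.199
time: 43.85
eef_pos: [0.4373, 0.2939, 0.0768]
eef_rot: [0.962, -0.273, -0.001, 0.001]
force: [0.0, -0.2, -2.2]
gripper_width: 0.201
```

```bash
python3 -m crank '[0.0003,0,0.004,0,0,0, 0,0,0.003,0,0,0, 0,0,0,0,0,0, 0,0,0,0,0,0]'; python3 -c "
from h import *
show()"; python3 -m crank '[0,0,0,0,0,0, 0,0,0,0,0,0, 0,0,0,0,0,0, 0,0,0,0,0,0]' 1;  python3 -m crank '[0,0,-0.02,0,0,0, 0,0,-0.04,0,0,0, 0,0,-0.05,0,0,0, 0,0,-0.05,0,0,0, 0,0,-0.03,0,0,0, 0,0,0,0,0,0]'; python3 -c "
from h import *
avg(2);w=cam('wrist','w15')
s=cam('scene'); crop(s,250,120,350,200,6,'s15')"
```

```text
time: 44.35
eef_pos: [0.4381, 0.294, 0.0709]
eef_rot: [0.962, -0.273, 0.0, -0.0]
force: [-0.2, -0.3, -2.2]
gripper_width: 0.194
t 44.35 p [0.4381 0.294  0.0709] yaw -0.5529 tilt [0.0003 0.0002] F [-0.2 -0.3 -2.2] M [0.03 0.01 0.02] g 0.194 q [0.45 0.49 1.7  0.   0.95 2.57]
time: 44.85
eef_pos: [0.4381, 0.294, 0.0708]
eef_rot: [0.962, -0.273, 0.0, -0.0]
force: [-0.6, 0.1, 0.1]
gripper_width: 0.995
time: 45.6
eef_pos: [0.4391, 0.2945, 0.2632]
eef_rot: [0.962, -0.273, 0.002, -0.002]
force: [0.1, 0.3, -0.2]
gripper_width: 0.999
avg [0.4379 0.2939 0.2606] sd [0.0003 0.0001 0.0006] yaw -0.553
```

View pics/w15.png

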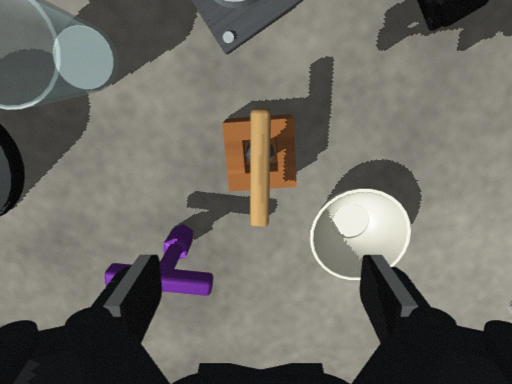

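View pics/s15.png

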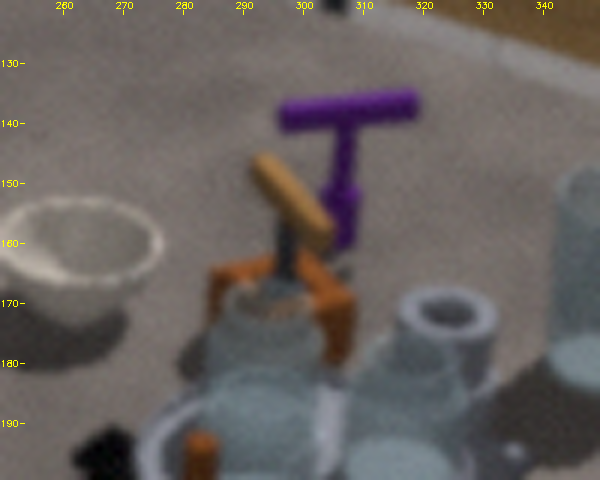

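```bash
python3 -m crank '[0,0,0,0,0,-10, 0,0,0,0,0,-10, 0,0,0,0,0,-10, 0,0,0,0,0,-10, 0,0,0,0,0,-10, 0,0,0,0,0,-10, 0,0,0,0,0,-10, 0,0,0,0,0,-10, 0,0,0,0,0,-10, 0,0,0,0,0,-10, 0,0,0,0,0,-10, 0,0,0,0,0,-10]'; python3 -c "
from h import *
show(); plan([.606,.14,.27],1.571)"
```

```text
time: 47.3
eef_pos: [0.4375, 0.2937, 0.2592]
eef_rot: [0.715, 0.699, -0.001, -0.0]
force: [0.1, -1.4, 0.3]
gripper_width: 1.003
t 47.3 p [0.4375 0.2937 0.2592] yaw 1.5472 tilt [-0.0025 -0.0011] F [ 0.1 -1.4  0.3] M [-0.01  0.   -0.01] g 1.003 q [0.45 0.31 1.42 0.   1.42 0.47]
now [0.4375 0.2937 0.2592] yaw 1.5472 | shift(tool, no turn) [-0.1497  0.172  -0.011 ] turn [-0.14  0.07 -1.37] | shift after turn [-0.1537  0.1684 -0.0108]
```

```bash
python3 -m crank '[-0.02,0.024,-0.011,0,0,-1.4, -0.04,0.045,0,0,0,0, -0.04,0.045,0,0,0,0, -0.04,0.045,0,0,0,0, -0.012,0.011,0,0,0,0, 0,0,0,0,0,0, 0,0,0,0,0,0]'; python3 -c "
from h import *
avg(2);acc=0
for _ in range(4): w=cam('wrist','w16'); acc=acc+w['pixels'].astype(float)
acc/=4; u,v=proj(w,[.6065,.217,.13])[0]; print(u,v)
x0,y0=int(u)-32,int(v)-32
im=acc[y0:y0+64,x0:x0+64].mean(2); im=np.clip((im-25)*4.0,0,255).astype(np.uint8); print(x0,y0)
cv2.imwrite('pics/bore2.png',cv2.resize(im,None,fx=9,fy=9,interpolation=cv2.INTER_CUBIC))"
```

```text
time: 48.18
eef_pos: [0.6057, 0.1418, 0.2715]
eef_rot: [0.708, 0.706, -0.0, -0.001]
force: [-0.5, 0.1, -0.3]
gripper_width: 0.997
avg [0.6058 0.1421 0.272 ] sd [0.     0.     0.0001] yaw 1.5678
259.3533902180246 83.56370894162546
227 51
```

View pics/w16.png

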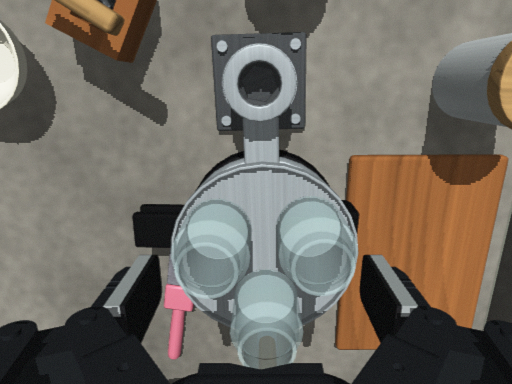

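View pics/bore2.png

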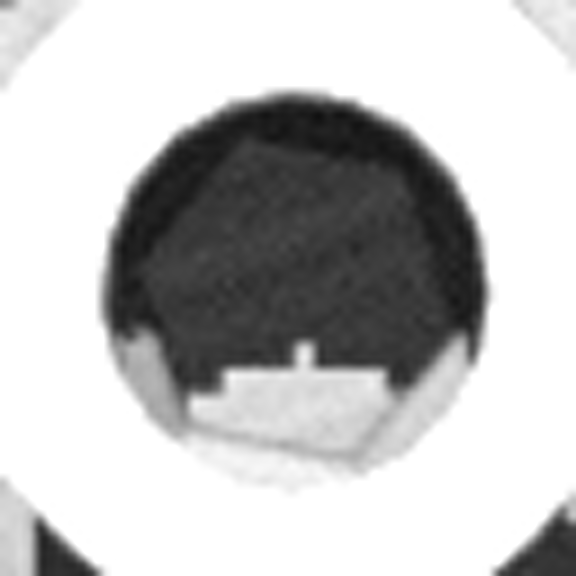

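```bash
python3 -c "
from h import *
w=cam('wrist'); 
V=[(245,138),(402,178),(450,330),(358,457),(187,432),(143,270)]
P=np.array([at(w,x/9+226.5,y/9+50.5,.095) for x,y in V]); c=P.mean(0); print(c,np.linalg.norm(P-c,axis=1))
a=[np.degrees(np.arctan2(*(p-c)[1::-1]))%60 for p in P]; print(np.round(a,1),'flats',(np.mean(a)+30)%60)
crop(w,160,190,370,380,3,'w16c')
ax=np.array([.6065,.2175]);print(at(w,260,82,.13))
"
```

```text
[0.60682144 0.21616542 0.095     ] [0.01738207 0.0166891  0.01657496 0.0173063  0.01795787 0.01676977]
[48.3 48.4 49.9 52.  48.  48.5] flats 19.178914877273314
[0.60720587 0.21806988 0.13      ]
```

View pics/w16c.png

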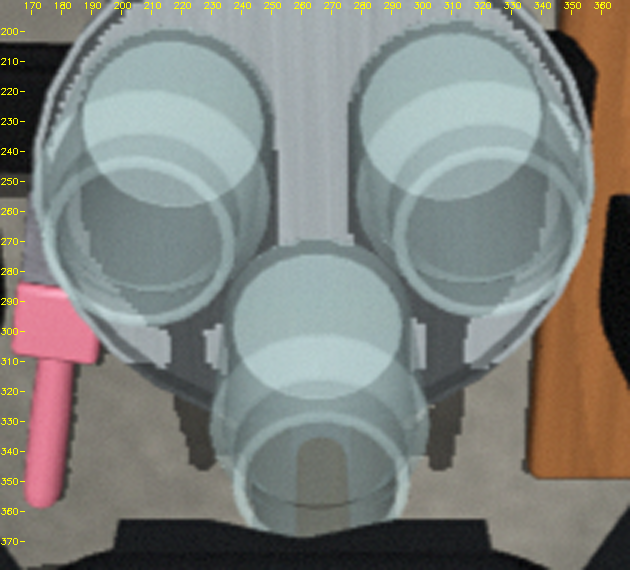

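```bash
python3 -c "
from h import *
w=cam('wrist'); 
for u,v in ((207.3,269.5),(322.7,267),(267,356)): print(at(w,u,v,.189))
m=[at(w,u,v,.189) for u,v in ((177.5,269.5),(237,269.5))]; print(np.linalg.norm(m[0]-m[1]))
t=cam('top'); crop(t,180,120,270,200,8,'t16'); s=cam('scene'); crop(s,180,150,370,270,4,'s16')"
```

```text
[0.56287454 0.06986418 0.189     ]
[0.65850493 0.07168174 0.189     ]
[ 0.61253871 -0.019204    0.189     ]
0.049329270554563695
```

View pics/s16.png

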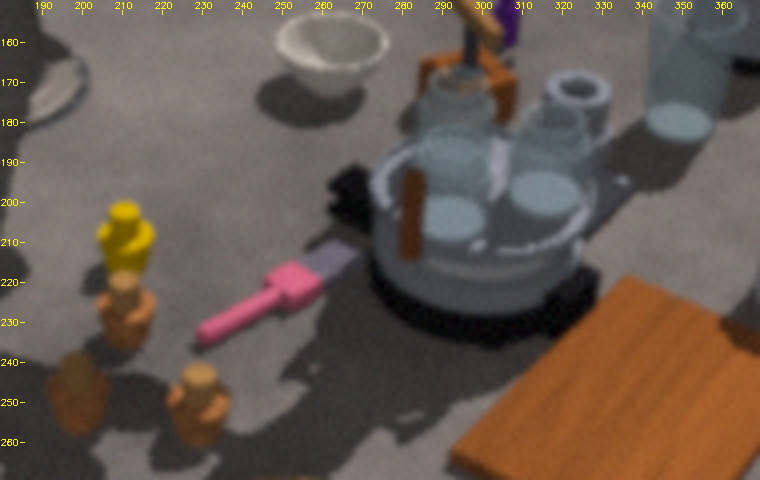

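View pics/t16.png

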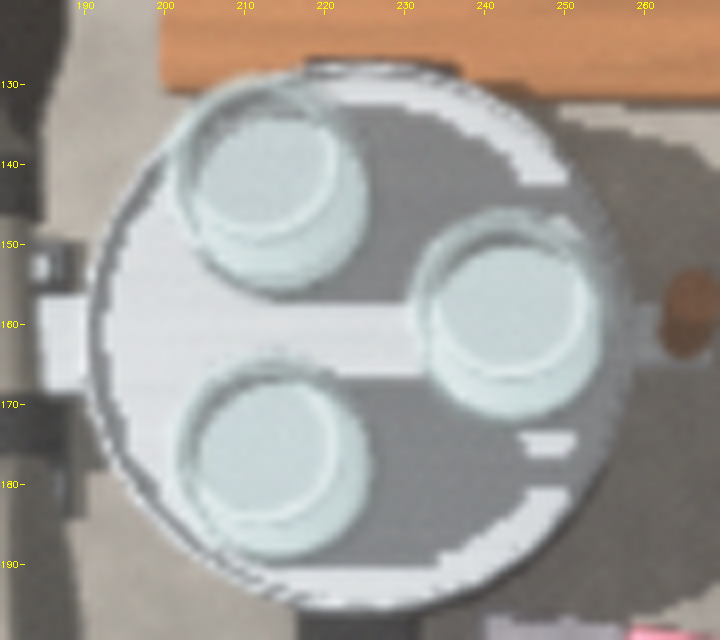

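```bash
python3 -c "
from h import *
t=cam('top')
for u,v in ((211.7,139.2),(212,174.3),(242,156.7)): print(at(t,u,v,.189))
m=[at(t,u,150,.189) for u in (201.5,222)]; print(np.linalg.norm(m[0]-m[1]))"
```

```text
[0.65973909 0.07412577 0.189     ]
[0.56453755 0.07133064 0.189     ]
[ 0.6132714 -0.0083219  0.189    ]
0.055168691202873904
```

```bash
python3 -c "
from h import *
t=cam('top','t17'); crop(t,250,165,380,285,6,'t17c')"
```

```text
(no output)
```

View pics/t17c.png

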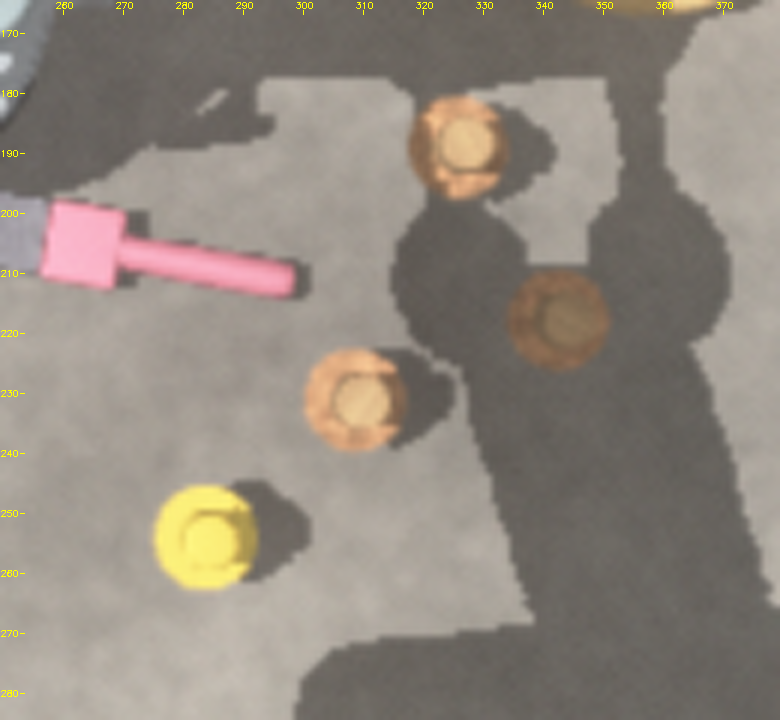

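```bash
python3 -c "
from h import *
t=cam('top')
for n,u,v in (('A',326.6,188.6),('B',344.5,217.5),('C',309.5,231.3),('Y',284.3,254.5)): print(n,at(t,u,v,.064))
p=at(t,326.6,188.6,.064)
c=avg(2); plan([p[0],p[1],.17],1.5678,p0=c)"
```

```text
A [ 0.54092605 -0.26014653  0.064     ]
B [ 0.45529198 -0.3134983   0.064     ]
C [ 0.41294065 -0.20933605  0.064     ]
Y [ 0.34360443 -0.13499418  0.064     ]
avg [0.6068 0.1405 0.2717] sd [0. 0. 0.] yaw 1.5658
now [0.6068 0.1405 0.2717] yaw 1.5658 | shift(tool, no turn) [-0.401  -0.0639  0.1016] turn [-0.   -0.   -0.11] | shift after turn [-0.4008 -0.0647  0.1017]
```

```bash
python3 -m crank '[-0.03,-0.005,0,0,0,0, -0.05,-0.008,0,0,0,0, -0.05,-0.008,0,0,0,0, -0.05,-0.008,0,0,0,0, -0.05,-0.008,0,0,0,0, -0.05,-0.008,0,0,0,0, -0.05,-0.008,0,0,0,0, -0.05,-0.008,0.02,0,0,0, -0.021,-0.003,0.04,0,0,0, 0,0,0.04,0,0,0, 0,0,0,0,0,0, 0,0,0,0,0,0]'; python3 -c "
from h import *
c=avg(2);w=cam('wrist','w18'); print(proj(w,[.5409,-.2601,.064])); crop(w,190,100,330,240,5,'w18c')"
```

```text
time: 50.42
eef_pos: [0.5417, -0.2604, 0.1734]
eef_rot: [0.709, 0.705, 0.0, 0.001]
force: [0.3, 0.5, 0.8]
gripper_width: 0.997
avg [ 0.542  -0.2604  0.174 ] sd [0. 0. 0.] yaw 1.5666
[[257.7536504  177.10005802]]
```

View pics/w18.png

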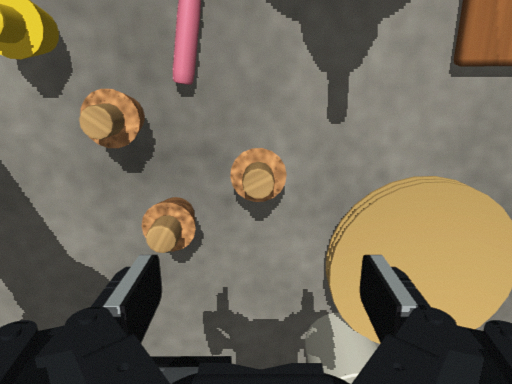

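View pics/w18c.png

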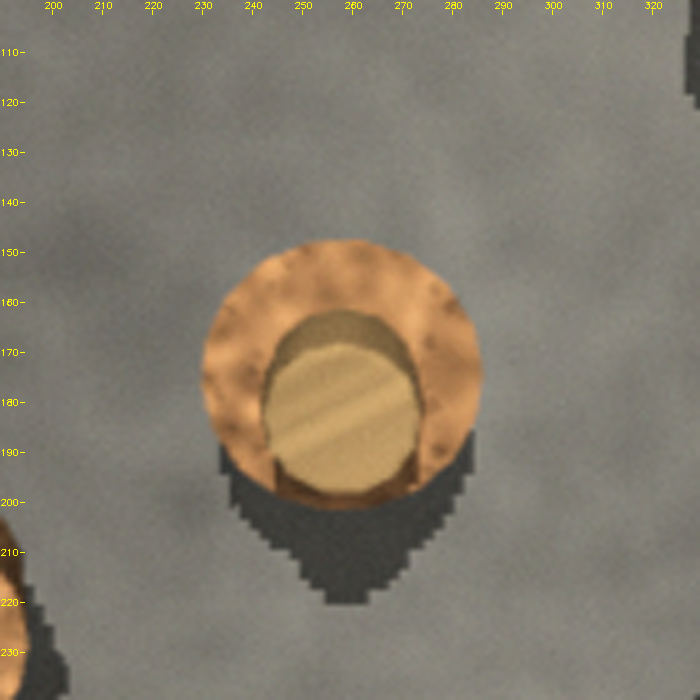

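```bash
python3 -c "
from h import *
w=cam('wrist'); p=at(w,257.5,183.1,.064); t=cam('top'); print(p, at(t,359,137,.036))
c=avg(2); plan([p[0],p[1],.007],1.5666,p0=c)"
```

```text
[ 0.54049369 -0.26520862  0.064     ] [ 0.70494829 -0.36588935  0.036     ]
avg [ 0.5412 -0.2601  0.1726] sd [0.0001 0.     0.0002] yaw 1.5663
now [ 0.5412 -0.2601  0.1726] yaw 1.5662 | shift(tool, no turn) [-0.005  -0.0009  0.1656] turn [ 0.07  0.04 -0.02] | shift after turn [-0.0051 -0.0007  0.1656]
```

```bash
python3 -m crank '[-0.0045,-0.0008,0.03,0,0,0, 0,0,0.04,0,0,0, 0,0,0.04,0,0,0, 0,0,0.03,0,0,0, 0,0,0.015,0,0,0, 0,0,0.01,0,0,0, 0,0,0,0,0,0]' 0.3; python3 -c "
from h import *
show();w=cam('wrist','w19')"; 
```

```text
time: 51.65
eef_pos: [0.5402, -0.2647, 0.0069]
eef_rot: [0.709, 0.705, 0.0, 0.0]
force: [0.4, -0.1, 1.3]
gripper_width: 0.649
t 51.65 p [ 0.5402 -0.2647  0.0069] yaw 1.5659 tilt [ 0.0002 -0.    ] F [ 0.4 -0.1  1.3] M [ 0.07 -0.02  0.  ] g 0.649 q [-0.58  0.69  1.53  0.    0.92 -0.58]
```

View pics/w19.png

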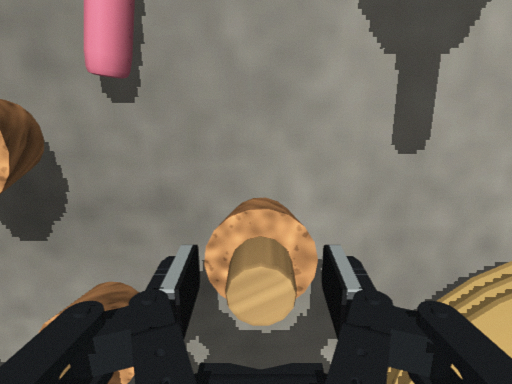

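```bash
python3 -m crank '[0,0,0,0,0,0, 0,0,0,0,0,0, 0,0,0,0,0,0, 0,0,0,0,0,0, 0,0,0,0,0,0]' -1; python3 -c "
from h import *
show()"; python3 -m crank '[0,0,-0.03,0,0,0, 0,0,-0.05,0,0,0, 0,0,-0.05,0,0,0, 0,0,-0.05,0,0,0, 0,0,-0.05,0,0,0, 0,0,-0.03,0,0,0, 0,0,0,0,0,0, 0,0,0,0,0,0]';python3 -c "
from h import *
c=avg(2);show();w=cam('wrist','w20'); plan([.6588,.0725,.262],1.566,p0=c)"
```

```text
time: 52.32
eef_pos: [0.5411, -0.2655, 0.0094]
eef_rot: [0.709, 0.705, 0.0, 0.002]
force: [-2.9, 0.6, 10.9]
gripper_width: 0.31
t 52.33 p [ 0.5411 -0.2655  0.0094] yaw 1.5661 tilt [ 0.0032 -0.0024] F [-2.9  0.6 10.9] M [ 0.12  0.51 -0.01] g 0.31 q [-0.58  0.69  1.53 -0.    0.92 -0.58]
time: 53.32
eef_pos: [0.5395, -0.2643, 0.2658]
eef_rot: [0.709, 0.705, -0.0, -0.001]
force: [-0.3, 0.1, -0.5]
gripper_width: 0.309
avg [ 0.5394 -0.2642  0.2652] sd [0.     0.     0.0001] yaw 1.5658
t 53.42 p [ 0.5394 -0.2642  0.2651] yaw 1.5659 tilt [-0.0024  0.0017] F [-0.3  0.6 -0.3] M [-0.03  0.    0.04] g 0.306 q [-0.58  0.45  1.19  0.    1.5  -0.58]
now [ 0.5394 -0.2642  0.2652] yaw 1.5659 | shift(tool, no turn) [0.3373 0.1178 0.0034] turn [-0.14 -0.09 -0.01] | shift after turn [0.3373 0.1178 0.0032]
```

View pics/w20.png

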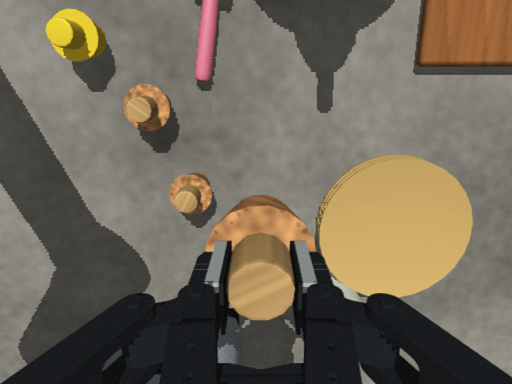

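```bash
python3 -m crank '[0.03,0.0135,0,0,0,0, 0.05,0.0225,0,0,0,0, 0.05,0.0225,0,0,0,0, 0.05,0.0225,0,0,0,0, 0.05,0.0225,0,0,0,0, 0.03,0.015,0,0,0,0, 0,0,0,0,0,0, 0,0,0,0,0,0, 0,0,0,0,0,0]';python3 -c "
from h import *
c=avg(2);w=cam('wrist','w21'); print(proj(w,[[.6588,.0725,.189],[.5637,.0705,.189],[.612,-.011,.189]]));crop(w,60,20,340,220,2.8,'w21c')"
```

```text
time: 54.6
eef_pos: [0.6594, -0.0065, 0.2665]
eef_rot: [0.709, 0.705, -0.0, -0.0]
force: [-0.4, 1.0, -0.5]
gripper_width: 0.309
avg [ 0.6595 -0.0065  0.2668] sd [0.     0.0001 0.    ] yaw 1.5642
[[257.56498005  78.668474  ]
 [118.72289661  82.72527045]
 [196.70847258 195.24628863]]
```

View pics/w21c.png

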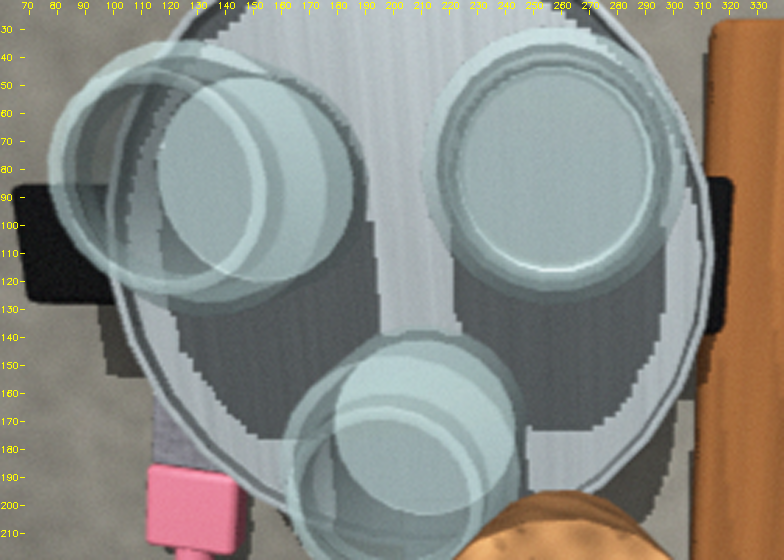

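```bash
python3 -c "
from h import *
w=cam('wrist')
for u,v in ((257.5,80),(118,84),(196.5,199)): print(at(w,u,v,.189))
c=avg(2); p=at(w,257.5,80,.189); plan([p[0],p[1],.215],1.564,p0=c)"
```

```text
[0.65879646 0.07179664 0.189     ]
[0.56312712 0.069814   0.189     ]
[ 0.61170916 -0.01386258  0.189     ]
avg [ 0.6597 -0.0058  0.2669] sd [0.     0.0001 0.    ] yaw 1.5651
now [ 0.6597 -0.0058  0.2669] yaw 1.5652 | shift(tool, no turn) [ 0.0776 -0.0013  0.0519] turn [ 0.02 -0.    0.07] | shift after turn [ 0.0776 -0.0014  0.0519]
```

```bash
python3 -m crank '[0.02,-0.0004,0,0,0,0, 0.03,-0.0006,0,0,0,0, 0.02,-0.0003,0,0,0,0, 0.008,0,0.01,0,0,0, 0,0,0.02,0,0,0, 0,0,0.02,0,0,0, 0,0,0,0,0,0, 0,0,0,0,0,0]';python3 -c "
from h import *
c=avg(2);show();w=cam('wrist','w22');s=cam('scene'); crop(s,260,120,360,220,6,'s22')"
```

```text
time: 55.9
eef_pos: [0.6592, 0.0726, 0.2173]
eef_rot: [0.709, 0.705, 0.0, 0.0]
force: [0.8, 0.2, -0.3]
gripper_width: 0.305
avg [0.6594 0.0726 0.2177] sd [0.     0.     0.0001] yaw 1.5657
t 56.0 p [0.6594 0.0727 0.2178] yaw 1.5657 tilt [ 0.0019 -0.    ] F [-0.8 -0.3 -0.9] M [-0.   -0.01  0.01] g 0.31 q [-0.01  0.6   1.07  0.    1.47 -0.  ]
```

View pics/w22.png

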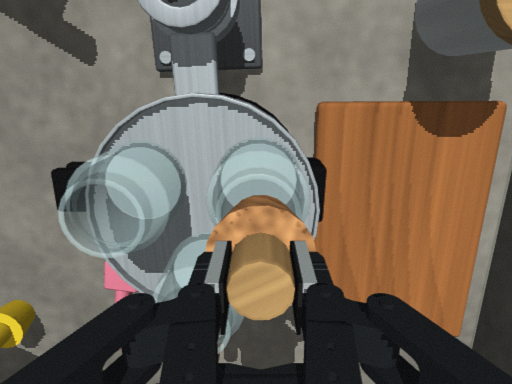

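View pics/s22.png

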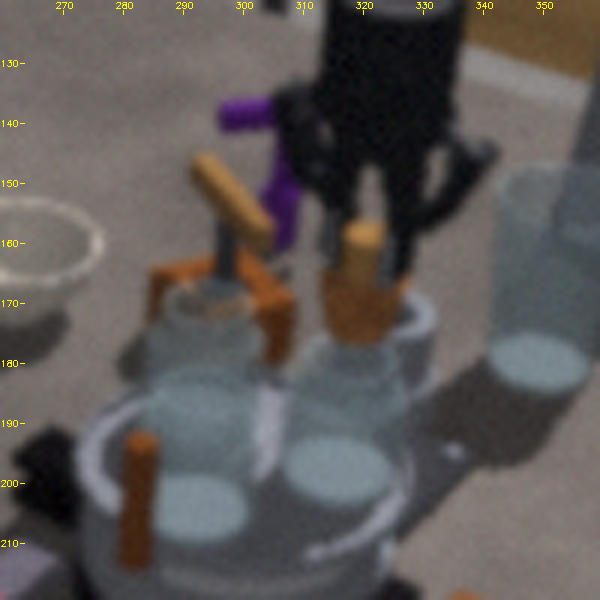

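```bash
python3 -m crank '[0,0,0.008,0,0,0, 0,0,0.008,0,0,0, 0,0,0.006,0,0,0, 0,0,0,0,0,0]'; python3 -m crank '[0,0,0.004,0,0,0, 0,0,0.003,0,0,0, 0,0,0,0,0,0]'; python3 -m crank '[0,0,0.003,0,0,0, 0,0,0.002,0,0,0, 0,0,0,0,0,0]'
```

```text
time: 56.6
eef_pos: [0.6585, 0.0728, 0.1938]
eef_rot: [0.709, 0.705, -0.001, -0.001]
force: [0.2, 0.6, -0.3]
gripper_width: 0.306
time: 56.98
eef_pos: [0.6587, 0.0728, 0.1875]
eef_rot: [0.709, 0.705, -0.0, -0.0]
force: [0.5, 0.1, -0.7]
gripper_width: 0.308
time: 57.35
eef_pos: [0.6585, 0.0723, 0.1827]
eef_rot: [0.709, 0.705, -0.0, -0.0]
force: [-2.3, -2.8, 0.3]
gripper_width: 0.306
```

```bash
python3 -m crank '[0,0,0.002,0,0,0, 0,0,0,0,0,0]'; python3 -m crank '[0,0,0.002,0,0,0, 0,0,0,0,0,0]'; python3 -m crank '[0,0,0.002,0,0,0, 0,0,0,0,0,0]'; python3 -m crank '[0,0,0.002,0,0,0, 0,0,0,0,0,0]'
```

```text
time: 57.6
eef_pos: [0.6584, 0.0721, 0.1811]
eef_rot: [0.709, 0.705, -0.001, 0.0]
force: [-4.5, -3.0, 4.2]
gripper_width: 0.307
time: 57.85
eef_pos: [0.6582, 0.072, 0.1796]
eef_rot: [0.709, 0.705, -0.001, 0.0]
force: [-6.4, -4.0, 5.6]
gripper_width: 0.304
time: 58.1
eef_pos: [0.658, 0.0718, 0.1785]
eef_rot: [0.709, 0.705, -0.001, 0.0]
force: [-7.7, -6.0, 11.0]
gripper_width: 0.308
time: 58.35
eef_pos: [0.6581, 0.0718, 0.1781]
eef_rot: [0.709, 0.705, -0.0, 0.001]
force: [-11.6, -4.6, 18.1]
gripper_width: 0.311
```

```bash
python3 -m crank '[-0.0007,-0.001,0.002,0,0,0, 0,0,0,0,0,0]'; python3 -m crank '[0,-0.0005,0.002,0,0,0, 0,0,0,0,0,0]'; python3 -c "
from h import *
s=cam('scene'); crop(s,260,120,360,220,6,'s23')"
```

```text
time: 58.6
eef_pos: [0.6581, 0.0717, 0.1777]
eef_rot: [0.709, 0.705, 0.001, 0.002]
force: [-10.8, -4.3, 23.2]
gripper_width: 0.306
time: 58.85
eef_pos: [0.6581, 0.0717, 0.1774]
eef_rot: [0.709, 0.705, 0.002, 0.003]
force: [-12.0, -4.0, 29.6]
gripper_width: 0.309
```

View pics/s23.png

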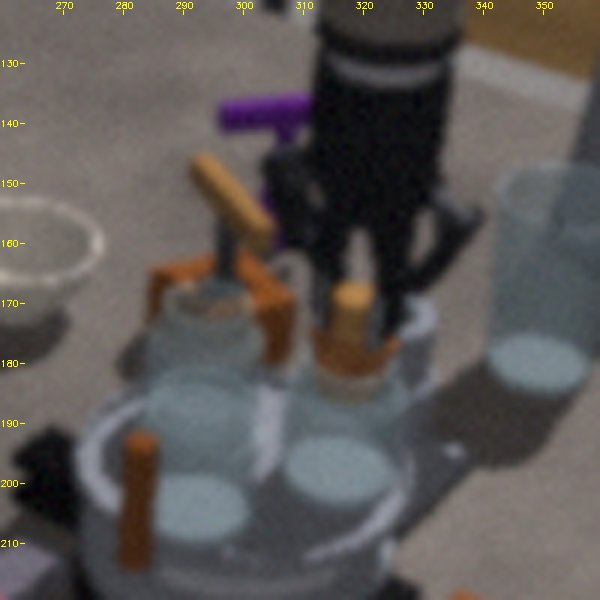

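```bash
python3 -m crank '[0,-0.002,-0.004,0,0,0, 0,0,-0.004,0,0,0, 0,0,0,0,0,0]'; python3 -m crank '[0,0,0,0,0,0, 0,0,0,0,0,0, 0,0,0,0,0,0]' 0.3; python3 -m crank '[0,0,-0.02,0,0,0, 0,0,-0.04,0,0,0, 0,0,-0.03,0,0,0, -0.03,-0.005,0,0,0,0, -0.04,-0.01,0,0,0,0, -0.03,-0.01,0,0,0,0, 0,0,0,0,0,0, 0,0,0,0,0,0]'; python3 -c "
from h import *
c=avg(2);show();w=cam('wrist','w24');s=cam('scene'); crop(s,260,120,360,220,6,'s24')"
```

```text
time: 59.28
eef_pos: [0.6567, 0.0715, 0.1786]
eef_rot: [0.709, 0.705, 0.001, 0.001]
force: [3.5, -3.3, -1.4]
gripper_width: 0.304
time: 59.65
eef_pos: [0.6552, 0.0725, 0.1786]
eef_rot: [0.709, 0.705, 0.0, -0.0]
force: [-0.3, 0.3, -0.3]
gripper_width: 0.652
time: 60.65
eef_pos: [0.63, -0.0271, 0.2688]
eef_rot: [0.709, 0.705, 0.0, -0.0]
force: [0.6, 0.3, 0.5]
gripper_width: 0.649
avg [ 0.6301 -0.0267  0.2687] sd [0.     0.0001 0.    ] yaw 1.567
t 60.75 p [ 0.6301 -0.0266  0.2686] yaw 1.5672 tilt [0.0001 0.0005] F [ 0.1  0.4 -0.2] M [-0.01  0.01 -0.05] g 0.652 q [-0.16  0.51  1.08  0.    1.55 -0.16]
```

View pics/w24.png

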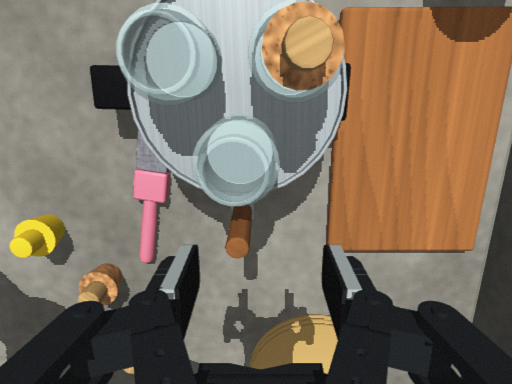

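View pics/s24.png

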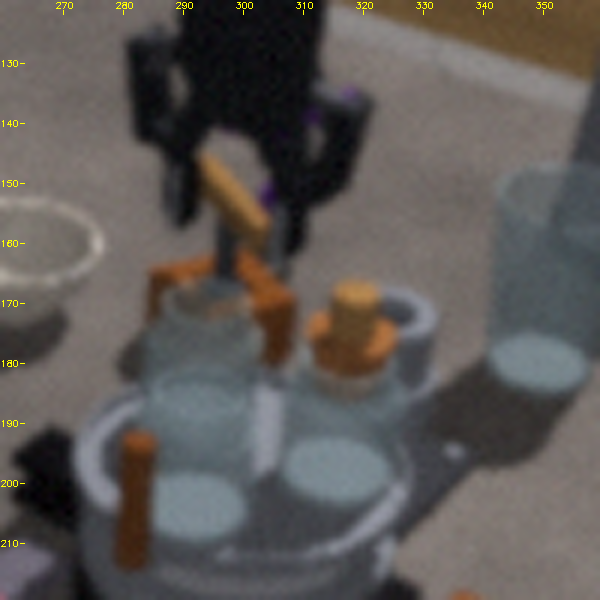

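```bash
python3 -c "
from h import *
c=avg(1); plan([.413,-.212,.17],1.567,p0=c)"
```

```text
avg [ 0.63   -0.0268  0.2686] sd [0. 0. 0.] yaw 1.5672
now [ 0.63   -0.0268  0.2686] yaw 1.5672 | shift(tool, no turn) [-0.186  -0.2163  0.0985] turn [-0.01 -0.01  0.01] | shift after turn [-0.186  -0.2163  0.0986]
```

```bash
python3 -m crank '[-0.02,-0.024,0,0,0,0, -0.035,-0.04,0,0,0,0, -0.035,-0.04,0,0,0,0, -0.035,-0.04,0.01,0,0,0, -0.035,-0.04,0.02,0,0,0, -0.026,-0.032,0.03,0,0,0, 0,0,0.038,0,0,0, 0,0,0,0,0,0, 0,0,0,0,0,0]'; python3 -c "
from h import *
c=avg(2);w=cam('wrist','w25'); print(proj(w,[.413,-.2093,.064])); crop(w,190,100,330,240,5,'w25c'); t=cam('top'); crop(t,250,165,380,285,6,'t25c')"
```

```text
time: 62.02
eef_pos: [0.414, -0.2128, 0.172]
eef_rot: [0.708, 0.706, 0.0, 0.001]
force: [0.3, 0.9, 1.6]
gripper_width: 0.652
avg [ 0.4142 -0.2129  0.1722] sd [0. 0. 0.] yaw 1.5671
[[257.71783024 173.90512634]]
```

View pics/w25.png

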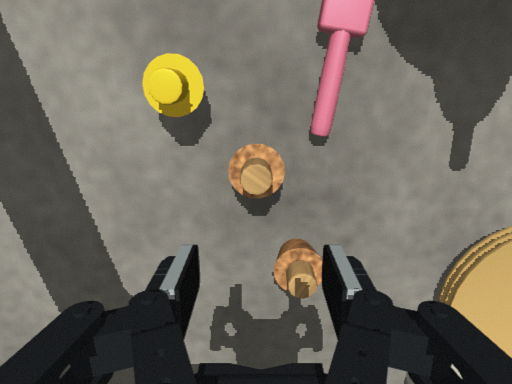

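View pics/w25c.png

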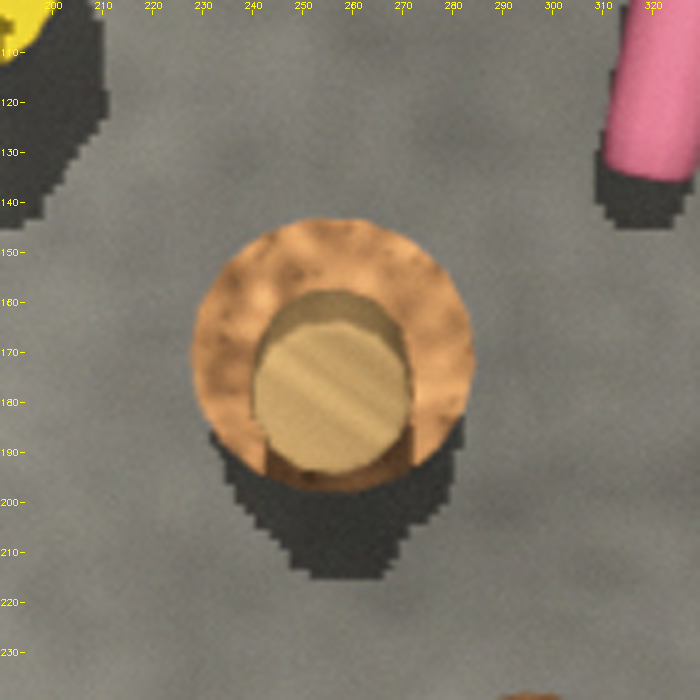

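```bash
python3 -c "
from h import *
w=cam('wrist'); p=at(w,255.7,178.8,.064); print(p); c=avg(2); plan([p[0],p[1],.013],1.567,p0=c)"
```

```text
[ 0.41088134 -0.21326993  0.064     ]
avg [ 0.4134 -0.2127  0.1713] sd [0.0001 0.     0.0001] yaw 1.5665
now [ 0.4134 -0.2127  0.1713] yaw 1.5664 | shift(tool, no turn) [-0.0005 -0.0027  0.1583] turn [ 0.05  0.03 -0.04] | shift after turn [-0.0006 -0.0025  0.1583]
```

```bash
python3 -m crank '[-0.0005,-0.0025,0.03,0,0,0, 0,0,0.04,0,0,0, 0,0,0.04,0,0,0, 0,0,0.03,0,0,0, 0,0,0.018,0,0,0, 0,0,0,0,0,0]'; python3 -m crank '[0,0,0,0,0,0, 0,0,0,0,0,0, 0,0,0,0,0,0, 0,0,0,0,0,0]' -1; python3 -c "
from h import *
show()"; python3 -m crank '[0,0,-0.03,0,0,0, 0,0,-0.05,0,0,0, 0,0,-0.05,0,0,0, 0,0,-0.05,0,0,0, 0,0,-0.05,0,0,0, 0,0,-0.025,0,0,0, 0,0,0,0,0,0, 0,0,0,0,0,0]';python3 -c "
from h import *
c=avg(2);show();w=cam('wrist','w26'); plan([.5635,-.006,.265],1.566,p0=c)"
```

```text
time: 63.12
eef_pos: [0.4099, -0.2127, 0.0118]
eef_rot: [0.709, 0.705, -0.0, -0.001]
force: [0.5, 0.6, 0.1]
gripper_width: 0.65
time: 63.62
eef_pos: [0.4111, -0.2137, 0.0138]
eef_rot: [0.709, 0.705, 0.0, 0.001]
force: [-0.4, 0.4, 6.9]
gripper_width: 0.308
t 63.62 p [ 0.4111 -0.2137  0.0138] yaw 1.5659 tilt [ 0.0019 -0.0014] F [-0.4  0.4  6.9] M [ 0.06  0.12 -0.02] g 0.308 q [-0.65  0.49  1.92  0.    0.72 -0.64]
time: 64.62
eef_pos: [0.4099, -0.2128, 0.2665]
eef_rot: [0.709, 0.705, -0.0, -0.001]
force: [0.2, -0.1, -0.9]
gripper_width: 0.303
avg [ 0.4098 -0.2127  0.2663] sd [0. 0. 0.] yaw 1.5659
t 64.72 p [ 0.4098 -0.2127  0.2662] yaw 1.5659 tilt [-0.0023  0.0018] F [-0.1 -0.2 -0.5] M [ 0.04 -0.03 -0.01] g 0.31 q [-0.65  0.18  1.57  0.    1.39 -0.64]
now [ 0.4098 -0.2127  0.2663] yaw 1.5658 | shift(tool, no turn) [0.2075 0.1527 0.0013] turn [-0.12 -0.1  -0.01] | shift after turn [0.2075 0.1527 0.0013]
```

View pics/w26.png

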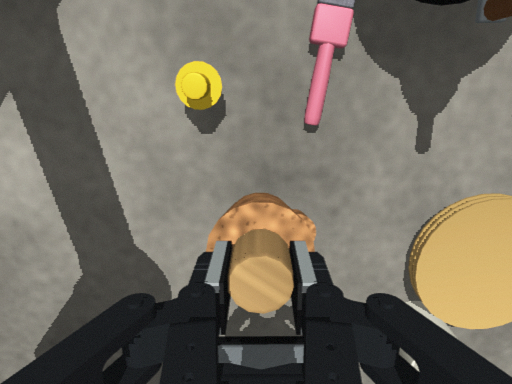

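```bash
python3 -m crank '[0.03,0.022,0,0,0,0, 0.045,0.033,0,0,0,0, 0.045,0.033,0,0,0,0, 0.045,0.033,0,0,0,0, 0.03,0.022,0,0,0,0, 0.0125,0.0095,0,0,0,0, 0,0,0,0,0,0, 0,0,0,0,0,0]';python3 -c "
from h import *
c=avg(2);w=cam('wrist','w27'); print(proj(w,[[.6588,.072,.189],[.5631,.070,.189],[.612,-.0135,.189]]));crop(w,160,10,440,210,2.8,'w27c')"
```

```text
time: 65.78
eef_pos: [0.5633, -0.0076, 0.2675]
eef_rot: [0.709, 0.705, -0.0, -0.0]
force: [0.9, 0.0, -0.5]
gripper_width: 0.309
avg [ 0.5634 -0.0077  0.2678] sd [0.     0.     0.0001] yaw 1.5643
[[397.80740829  76.50803098]
 [258.11581132  80.57105611]
 [323.38643492 195.48513709]]
```

View pics/w27c.png

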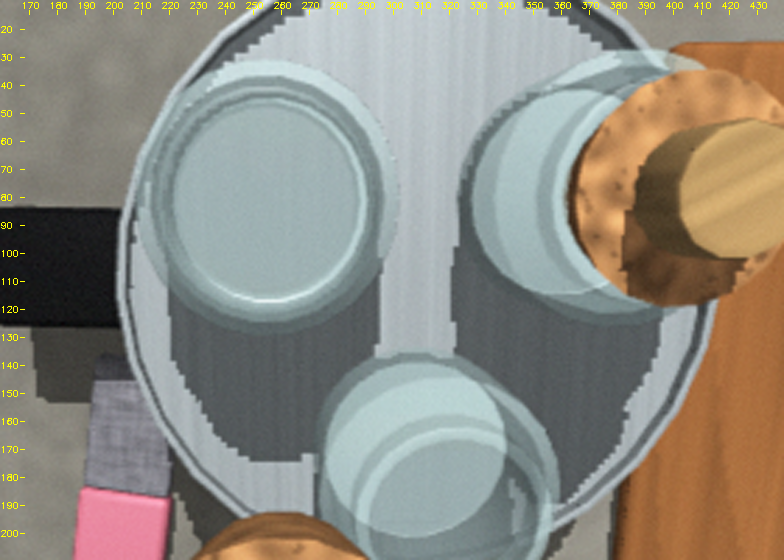

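```bash
python3 -c "
from h import *
w=cam('wrist'); p=at(w,254.5,80,.189); print(p); c=avg(2); plan([p[0],p[1],.22],1.5645,p0=c)"
```

```text
[0.5607189  0.07049714 0.189     ]
avg [ 0.5637 -0.0072  0.268 ] sd [0.     0.0001 0.    ] yaw 1.5648
now [ 0.5637 -0.0072  0.268 ] yaw 1.5649 | shift(tool, no turn) [ 0.0776 -0.0035  0.048 ] turn [ 0.02 -0.    0.02] | shift after turn [ 0.0776 -0.0035  0.048 ]
```

```bash
python3 -m crank '[0.02,-0.001,0,0,0,0, 0.03,-0.0015,0,0,0,0, 0.02,-0.001,0,0,0,0, 0.0076,0,0.01,0,0,0, 0,0,0.02,0,0,0, 0,0,0.018,0,0,0, 0,0,0,0,0,0, 0,0,0,0,0,0]';python3 -c "
from h import *
c=avg(2);show();s=cam('scene'); crop(s,250,120,350,220,6,'s28')"
```

```text
time: 67.08
eef_pos: [0.5612, 0.071, 0.2201]
eef_rot: [0.709, 0.705, 0.0, 0.0]
force: [0.6, 0.1, -0.7]
gripper_width: 0.303
avg [0.5613 0.071  0.2205] sd [0. 0. 0.] yaw 1.5657
t 67.17 p [0.5613 0.071  0.2205] yaw 1.5657 tilt [0.0016 0.    ] F [ 0. -1. -0.] M [-0.03  0.03 -0.03] g 0.306 q [-0.01  0.41  1.38  0.    1.35 -0.  ]
```

View pics/s28.png

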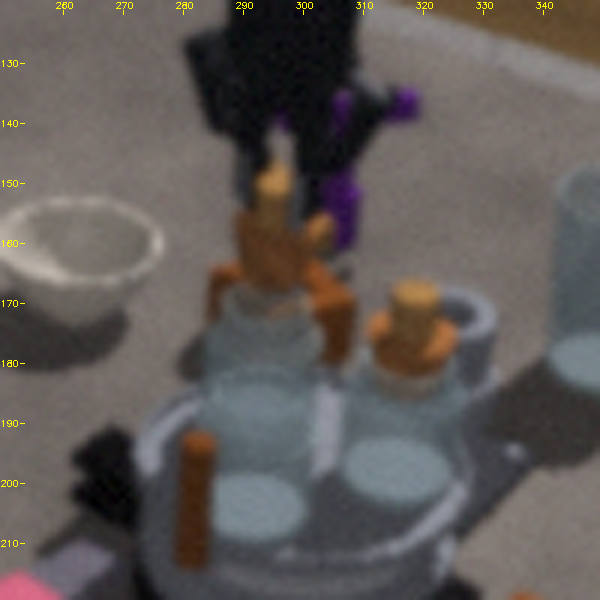

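```bash
python3 -m crank '[0,0,0.01,0,0,0, 0,0,0.01,0,0,0, 0,0,0.006,0,0,0, 0,0,0,0,0,0]'; python3 -m crank '[0,0,0.003,0,0,0, 0,0,0.003,0,0,0, 0,0,0,0,0,0]'; python3 -m crank '[0,0,0.002,0,0,0, 0,0,0,0,0,0]'; python3 -m crank '[0,0,0.002,0,0,0, 0,0,0,0,0,0]'
```

```text
time: 67.72
eef_pos: [0.5605, 0.0711, 0.1929]
eef_rot: [0.709, 0.705, -0.001, -0.001]
force: [0.7, -0.4, -1.3]
gripper_width: 0.304
time: 68.1
eef_pos: [0.5608, 0.0706, 0.1877]
eef_rot: [0.709, 0.705, -0.0, 0.0]
force: [-1.0, -3.9, 1.3]
gripper_width: 0.308
time: 68.35
eef_pos: [0.5606, 0.0704, 0.1861]
eef_rot: [0.709, 0.705, -0.0, 0.0]
force: [-3.9, -4.8, 3.8]
gripper_width: 0.31
time: 68.6
eef_pos: [0.5604, 0.0702, 0.1844]
eef_rot: [0.709, 0.705, -0.001, 0.0]
force: [-4.2, -5.9, 6.4]
gripper_width: 0.305
```

```bash
python3 -m crank '[-0.001,-0.0004,0.002,0,0,0, 0,0,0,0,0,0]'; python3 -m crank '[-0.0005,-0.0004,0.002,0,0,0, 0,0,0,0,0,0]'; python3 -m crank '[0,0,0.003,0,0,0, 0,0,0,0,0,0]'; python3 -m crank '[0,0,0.002,0,0,0, 0,0,0,0,0,0]'
```

```text
time: 68.85
eef_pos: [0.5603, 0.0697, 0.1828]
eef_rot: [0.709, 0.705, -0.0, 0.0]
force: [-4.6, -4.5, 8.6]
gripper_width: 0.306
time: 69.1
eef_pos: [0.5608, 0.0694, 0.1823]
eef_rot: [0.709, 0.705, 0.001, 0.002]
force: [-4.9, -4.4, 15.4]
gripper_width: 0.304
time: 69.35
eef_pos: [0.5613, 0.0693, 0.1817]
eef_rot: [0.709, 0.705, 0.002, 0.003]
force: [-8.9, -4.2, 27.1]
gripper_width: 0.305
time: 69.6
eef_pos: [0.5614, 0.0693, 0.1815]
eef_rot: [0.709, 0.705, 0.003, 0.003]
force: [-13.2, -4.4, 38.2]
gripper_width: 0.309
```

```bash
python3 -m crank '[0,0,-0.004,0,0,0, 0,0,-0.004,0,0,0, 0,0,0,0,0,0]'; python3 -m crank '[0,0,0,0,0,0, 0,0,0,0,0,0, 0,0,0,0,0,0]' 0.3; python3 -m crank '[0,0,-0.02,0,0,0, 0,0,-0.04,0,0,0, 0,0,-0.03,0,0,0, -0.03,0,0,0,0,0, -0.04,0,0,0,0,0, -0.03,0,0,0,0,0, 0,0,0,0,0,0, 0,0,0,0,0,0]'; python3 -c "
from h import *
c=avg(2);show();w=cam('wrist','w29');s=cam('scene'); crop(s,250,120,350,220,6,'s29');plan([.4553,-.317,.17],1.566,p0=c)"
```

```text
time: 69.97
eef_pos: [0.5603, 0.0696, 0.1822]
eef_rot: [0.709, 0.705, -0.0, -0.0]
force: [2.6, -3.7, -2.6]
gripper_width: 0.309
time: 70.35
eef_pos: [0.5599, 0.07, 0.1827]
eef_rot: [0.709, 0.705, 0.0, -0.0]
force: [0.2, -0.7, -0.2]
gripper_width: 0.648
time: 71.35
eef_pos: [0.5595, -0.0297, 0.2727]
eef_rot: [0.709, 0.705, 0.0, -0.0]
force: [-0.3, 0.5, 0.2]
gripper_width: 0.649
avg [ 0.5595 -0.0293  0.2727] sd [0.     0.0001 0.    ] yaw 1.5669
t 71.45 p [ 0.5596 -0.0293  0.2727] yaw 1.567 tilt [0.0001 0.0005] F [-0.4 -0.3 -0.1] M [ 0.   -0.   -0.01] g 0.65 q [-0.19  0.37  1.3   0.    1.48 -0.19]
now [ 0.5595 -0.0293  0.2727] yaw 1.5673 | shift(tool, no turn) [-0.288  -0.1032  0.1027] turn [ 0.   -0.01  0.07] | shift after turn [-0.2882 -0.1029  0.1027]
```

View pics/w29.png

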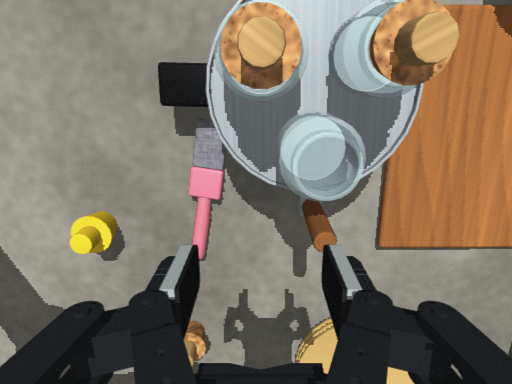

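View pics/s29.png

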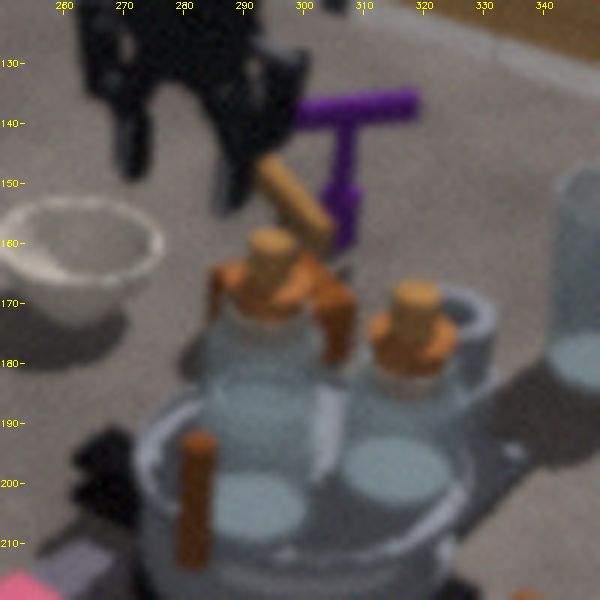

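```bash
python3 -m crank '[-0.03,-0.011,0,0,0,0, -0.05,-0.018,0,0,0,0, -0.05,-0.018,0,0,0,0, -0.05,-0.018,0.01,0,0,0, -0.05,-0.018,0.02,0,0,0, -0.035,-0.012,0.03,0,0,0, -0.023,-0.008,0.03,0,0,0, 0,0,0.012,0,0,0, 0,0,0,0,0,0, 0,0,0,0,0,0]'; python3 -c "
from h import *
c=avg(2);w=cam('wrist','w30'); print(proj(w,[.4553,-.3135,.064])); crop(w,190,100,330,240,5,'w30c')"
```

```text
time: 72.8
eef_pos: [0.4562, -0.3171, 0.172]
eef_rot: [0.708, 0.706, 0.0, 0.001]
force: [0.5, -0.1, -0.0]
gripper_width: 0.654
avg [ 0.4562 -0.3173  0.172 ] sd [0. 0. 0.] yaw 1.5674
[[258.2973507  173.67075752]]
```

View pics/w30.png

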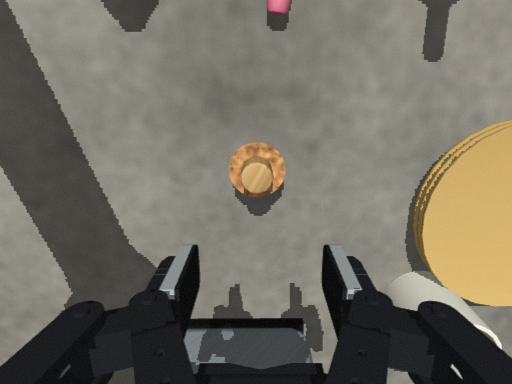

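View pics/w30c.png

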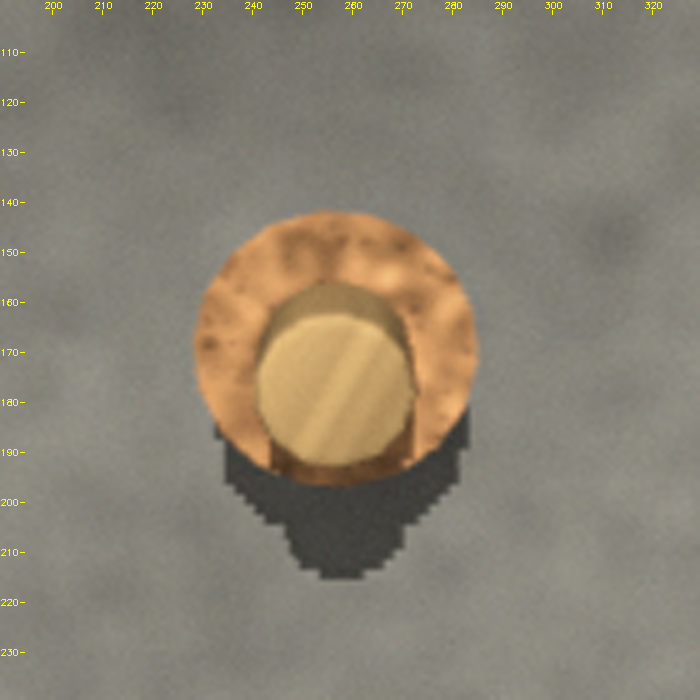

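```bash
python3 -c "
from h import *
w=cam('wrist'); p=at(w,256.2,177.5,.064); print(p); c=avg(2); plan([p[0],p[1],.014],1.567,p0=c)"
```

```text
[ 0.45334384 -0.31680798  0.064     ]
avg [ 0.4555 -0.3176  0.1713] sd [0.0001 0.     0.0001] yaw 1.5665
now [ 0.4555 -0.3176  0.1713] yaw 1.5664 | shift(tool, no turn) [ 0.0009 -0.0023  0.1573] turn [ 0.04  0.03 -0.03] | shift after turn [ 0.0008 -0.0022  0.1573]
```

```bash
python3 -m crank '[0.0008,-0.0022,0.03,0,0,0, 0,0,0.04,0,0,0, 0,0,0.04,0,0,0, 0,0,0.03,0,0,0, 0,0,0.016,0,0,0, 0,0,0,0,0,0]'; python3 -m crank '[0,0,0,0,0,0, 0,0,0,0,0,0, 0,0,0,0,0,0, 0,0,0,0,0,0]' -1; python3 -c "
from h import *
show()"; python3 -m crank '[0,0,-0.03,0,0,0, 0,0,-0.05,0,0,0, 0,0,-0.05,0,0,0, 0,0,-0.05,0,0,0, 0,0,-0.05,0,0,0, 0,0,-0.025,0,0,0, 0,0,0,0,0,0, 0,0,0,0,0,0]';python3 -c "
from h import *
c=avg(2);show();w=cam('wrist','w31'); plan([.611,-.091,.27],1.566,p0=c)"
```

```text
time: 73.85
eef_pos: [0.4527, -0.3167, 0.0141]
eef_rot: [0.709, 0.705, 0.0, -0.001]
force: [-0.5, 0.1, 0.0]
gripper_width: 0.653
time: 74.35
eef_pos: [0.4537, -0.3177, 0.0162]
eef_rot: [0.709, 0.705, 0.0, 0.001]
force: [-0.9, -0.1, 5.5]
gripper_width: 0.303
t 74.35 p [ 0.4537 -0.3177  0.0162] yaw 1.5658 tilt [ 0.0021 -0.0019] F [-0.9 -0.1  5.5] M [ 0.04  0.05 -0.03] g 0.303 q [-0.75  0.61  1.67  0.    0.86 -0.74]
time: 75.35
eef_pos: [0.4524, -0.3165, 0.2683]
eef_rot: [0.709, 0.705, 0.0, -0.001]
force: [-0.2, 0.2, -0.9]
gripper_width: 0.307
avg [ 0.4523 -0.3165  0.2679] sd [0. 0. 0.] yaw 1.5658
t 75.45 p [ 0.4524 -0.3165  0.2679] yaw 1.5659 tilt [-0.0024  0.0023] F [ 0.4  1.  -0.5] M [-0.02  0.03  0.07] g 0.305 q [-0.75  0.36  1.33  0.    1.46 -0.74]
now [ 0.4523 -0.3165  0.2679] yaw 1.5659 | shift(tool, no turn) [ 0.2263  0.1575 -0.002 ] turn [-0.13 -0.12 -0.01] | shift after turn [ 0.2262  0.1576 -0.0021]
```

View pics/w31.png

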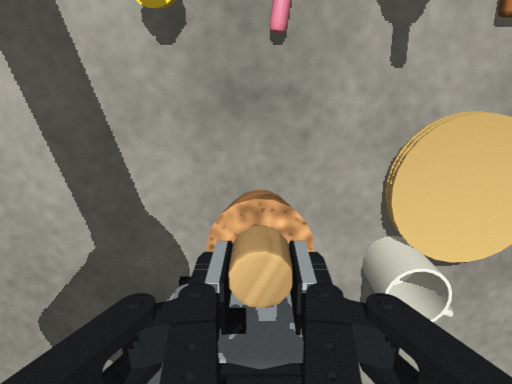

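```bash
python3 -m crank '[0.03,0.021,0,0,0,0, 0.045,0.0315,0,0,0,0, 0.045,0.0315,0,0,0,0, 0.045,0.0315,0,0,0,0, 0.04,0.028,0,0,0,0, 0.0213,0.014,0,0,0,0, 0,0,0,0,0,0, 0,0,0,0,0,0]';python3 -c "
from h import *
c=avg(2);w=cam('wrist','w32'); print(proj(w,[.612,-.0135,.189]));crop(w,170,10,370,210,4,'w32c')"
```

```text
time: 76.5
eef_pos: [0.6111, -0.092, 0.2689]
eef_rot: [0.709, 0.705, -0.001, -0.001]
force: [0.2, -0.4, -0.4]
gripper_width: 0.306
avg [ 0.611  -0.0925  0.2694] sd [0.     0.0001 0.0001] yaw 1.5647
[[260.16179537  78.44030443]]
```

View pics/w32c.png

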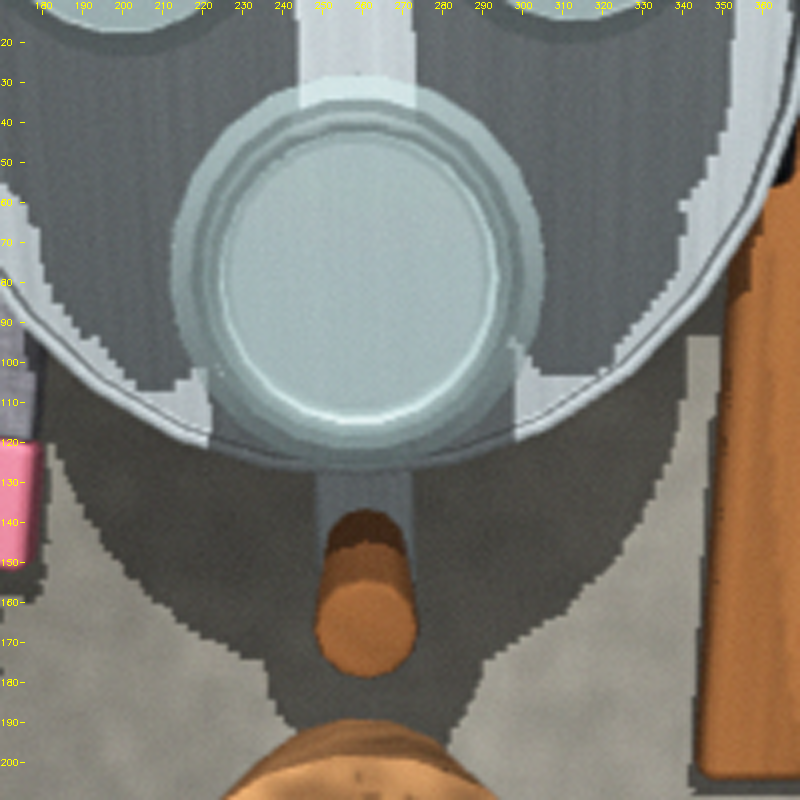

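```bash
python3 -c "
from h import *
w=cam('wrist'); p=at(w,259,78,.189); print(p); h=at(w,261.2,166.5,.192); print('handle',h); c=avg(2); plan([p[0],p[1],.222],1.5647,p0=c)"
```

```text
[ 0.61129499 -0.01322604  0.189     ]
handle [ 0.61243856 -0.07518065  0.192     ]
avg [ 0.6112 -0.0923  0.2698] sd [0.     0.0001 0.    ] yaw 1.5646
now [ 0.6112 -0.0923  0.2698] yaw 1.5647 | shift(tool, no turn) [ 0.0791 -0.0004  0.0478] turn [0.01 0.   0.  ] | shift after turn [ 0.0791 -0.0004  0.0478]
```

```bash
python3 -m crank '[0.02,0,0,0,0,0, 0.03,0,0,0,0,0, 0.02,-0.0003,0,0,0,0, 0.0085,0,0.01,0,0,0, 0,0,0.02,0,0,0, 0,0,0.018,0,0,0, 0,0,0,0,0,0, 0,0,0,0,0,0]';python3 -c "
from h import *
c=avg(2);show();s=cam('scene'); crop(s,240,120,340,220,6,'s33')"
```

```text
time: 77.8
eef_pos: [0.6119, -0.0132, 0.2222]
eef_rot: [0.709, 0.705, 0.0, 0.0]
force: [0.3, -0.2, -0.8]
gripper_width: 0.305
avg [ 0.6121 -0.0132  0.2225] sd [0. 0. 0.] yaw 1.5657
t 77.9 p [ 0.6121 -0.0132  0.2226] yaw 1.5657 tilt [ 0.0017 -0.0002] F [ 0.9 -0.5  0.2] M [-0.02 -0.03  0.03] g 0.302 q [-0.15  0.49  1.24  0.    1.41 -0.14]
```

View pics/s33.png

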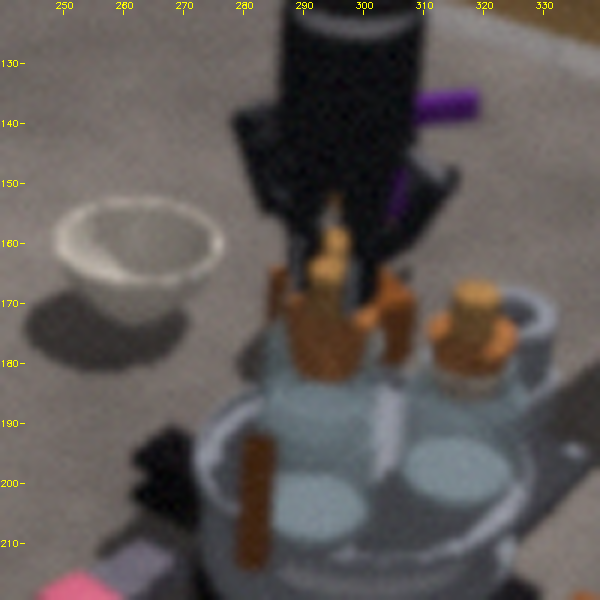

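```bash
python3 -m crank '[-0.0008,0,0.01,0,0,0, 0,0,0.01,0,0,0, 0,0,0.006,0,0,0, 0,0,0,0,0,0]'; python3 -m crank '[0,0,0.003,0,0,0, 0,0,0.003,0,0,0, 0,0,0,0,0,0]'; python3 -m crank '[0,0,0.002,0,0,0, 0,0,0,0,0,0]'; python3 -m crank '[0,0,0.002,0,0,0, 0,0,0,0,0,0]'
```

```text
time: 78.45
eef_pos: [0.6113, -0.0137, 0.1948]
eef_rot: [0.709, 0.705, -0.0, -0.001]
force: [-0.6, 0.7, -0.5]
gripper_width: 0.305
time: 78.82
eef_pos: [0.6114, -0.0139, 0.1895]
eef_rot: [0.709, 0.705, -0.0, -0.0]
force: [-2.1, -1.6, -0.8]
gripper_width: 0.305
time: 79.08
eef_pos: [0.6114, -0.014, 0.1877]
eef_rot: [0.709, 0.705, -0.0, -0.0]
force: [-2.7, -1.5, 0.8]
gripper_width: 0.309
time: 79.32
eef_pos: [0.6118, -0.0141, 0.1859]
eef_rot: [0.709, 0.705, 0.0, 0.0]
force: [-2.9, -2.3, 2.6]
gripper_width: 0.31
```

```bash
python3 -m crank '[0,0,0.002,0,0,0, 0,0,0,0,0,0]'; python3 -m crank '[0,0,0.002,0,0,0, 0,0,0,0,0,0]'; python3 -m crank '[0,0,0.002,0,0,0, 0,0,0,0,0,0]'; python3 -m crank '[0,0,0.002,0,0,0, 0,0,0,0,0,0]'
```

```text
time: 79.58
eef_pos: [0.612, -0.0142, 0.185]
eef_rot: [0.709, 0.705, 0.0, 0.001]
force: [-3.4, -2.7, 8.8]
gripper_width: 0.305
time: 79.82
eef_pos: [0.612, -0.0142, 0.1846]
eef_rot: [0.709, 0.705, 0.001, 0.002]
force: [-7.0, -2.2, 16.4]
gripper_width: 0.307
time: 80.08
eef_pos: [0.6121, -0.0142, 0.1842]
eef_rot: [0.709, 0.705, 0.001, 0.002]
force: [-10.5, -2.3, 24.2]
gripper_width: 0.305
time: 80.32
eef_pos: [0.6122, -0.0143, 0.1839]
eef_rot: [0.709, 0.705, 0.002, 0.003]
force: [-13.8, -2.9, 34.0]
gripper_width: 0.305
```

```bash
python3 -m crank '[0,0.0005,-0.004,0,0,0, 0,0.0005,-0.003,0,0,0, 0,0,0,0,0,0]'; python3 -m crank '[0,0,0,0,0,0, 0,0,0,0,0,0, 0,0,0,0,0,0]' 0.3; python3 -m crank '[0,0,-0.02,0,0,0, 0,0,-0.04,0,0,0, 0,0,-0.03,0,0,0, -0.03,0,0,0,0,0, -0.03,0,0,0,0,0, -0.02,0,0,0,0,0, 0,0,0,0,0,0, 0,0,0,0,0,0]'; python3 -c "
from h import *
c=avg(2);show();w=cam('wrist','w34');s=cam('scene','s34'); crop(s,240,120,340,220,6,'s34c')"
```

```text
time: 80.7
eef_pos: [0.6119, -0.0141, 0.1844]
eef_rot: [0.709, 0.705, -0.001, -0.001]
force: [-5.4, -3.2, 3.2]
gripper_width: 0.305
time: 81.08
eef_pos: [0.6129, -0.0135, 0.1846]
eef_rot: [0.709, 0.705, 0.0, 0.0]
force: [-0.7, 0.0, -0.2]
gripper_width: 0.651
time: 82.08
eef_pos: [0.6123, -0.093, 0.2746]
eef_rot: [0.709, 0.705, 0.0, -0.0]
force: [0.1, 1.1, 0.3]
gripper_width: 0.648
avg [ 0.6123 -0.0927  0.2747] sd [0. 0. 0.] yaw 1.5669
t 82.17 p [ 0.6123 -0.0927  0.2747] yaw 1.567 tilt [0.0001 0.0004] F [-0.3  0.1  1.1] M [-0.01  0.03 -0.04] g 0.648 q [-0.27  0.49  1.11  0.    1.55 -0.27]
```

View pics/w34.png

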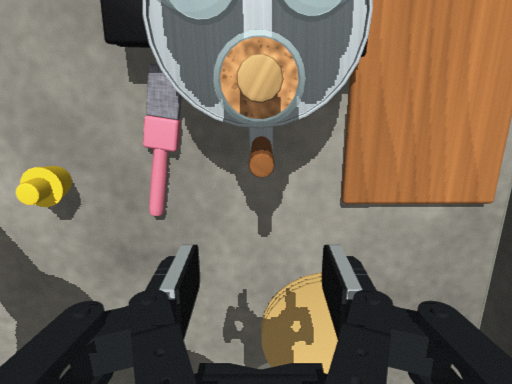

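View pics/s34c.png

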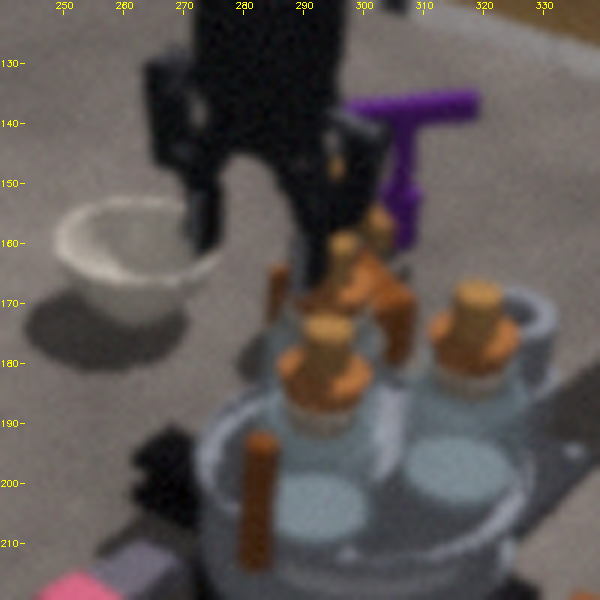

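```bash
python3 -c "
from h import *
w=cam('wrist'); print('handle',at(w,261.5,163.5,.192)); crop(w,220,100,310,190,7,'w34c'); c=avg(1); plan([.6124,-.079,.146],1.57,p0=c)"
```

```text
handle [ 0.61391927 -0.07434787  0.192     ]
avg [ 0.6123 -0.0931  0.2748] sd [0. 0. 0.] yaw 1.5668
now [ 0.6123 -0.0931  0.2748] yaw 1.5668 | shift(tool, no turn) [0.0141 0.     0.1288] turn [ 0.01 -0.01 -0.19] | shift after turn [1.410e-02 1.000e-04 1.288e-01]
```

View pics/w34c.png

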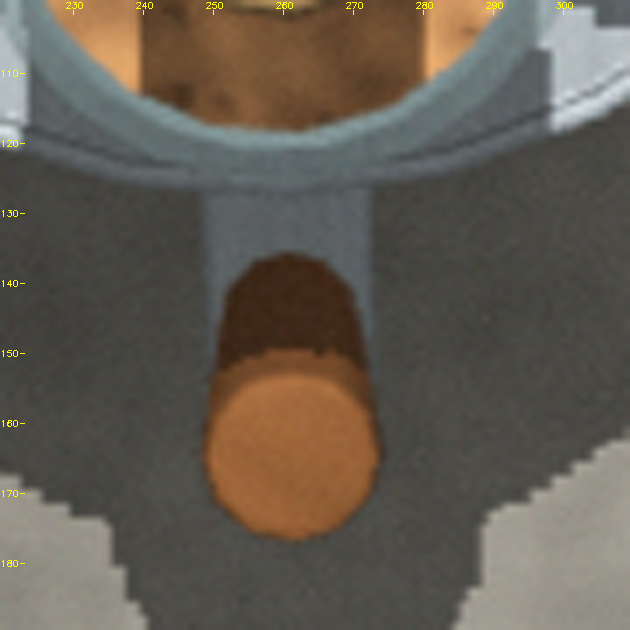

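```bash
python3 -m crank '[0.013,0.0008,0.03,0,0,0, 0,0,0.04,0,0,0, 0,0,0.03,0,0,0, 0,0,0.02,0,0,0, 0,0,0.009,0,0,0, 0,0,0,0,0,0]'; python3 -m crank '[0,0,0,0,0,0, 0,0,0,0,0,0, 0,0,0,0,0,0, 0,0,0,0,0,0]' -1; python3 -c "
from h import *
show()"; python3 -m crank '[0,0.002,0,0,0,0, 0,0,0,0,0,0]';python3 -m crank '[0,0.002,0,0,0,0, 0,0,0,0,0,0]'; python3 -m crank '[0,0.002,0,0,0,0, 0,0,0,0,0,0]'
```

```text
time: 83.12
eef_pos: [0.6131, -0.0807, 0.1456]
eef_rot: [0.709, 0.705, -0.0, -0.0]
force: [-0.0, 0.5, 0.1]
gripper_width: 0.645
time: 83.62
eef_pos: [0.6131, -0.0809, 0.147]
eef_rot: [0.709, 0.705, 0.0, 0.0]
force: [-3.8, -0.7, 6.0]
gripper_width: 0.202
t 83.62 p [ 0.6131 -0.0809  0.147 ] yaw 1.566 tilt [ 0.0009 -0.0003] F [-3.8 -0.7  6. ] M [0.07 0.58 0.06] g 0.202 q [-0.25  0.56  1.34 -0.    1.25 -0.25]
time: 83.88
eef_pos: [0.613, -0.0809, 0.1469]
eef_rot: [0.709, 0.705, -0.001, -0.001]
force: [-10.7, -0.1, 9.9]
gripper_width: 0.202
time: 84.12
eef_pos: [0.613, -0.0809, 0.1469]
eef_rot: [0.709, 0.705, -0.003, -0.003]
force: [-17.9, -1.3, 13.8]
gripper_width: 0.208
time: 84.38
eef_pos: [0.6129, -0.0809, 0.1468]
eef_rot: [0.709, 0.705, -0.005, -0.005]
force: [-26.6, 0.3, 18.4]
gripper_width: 0.205
```

```bash
python3 -m crank '[0,-0.005,0,0,0,0, 0,0,0,0,0,0]'; python3 -m crank '[0,0,0,0,0,0, 0,0,0,0,0,0, 0,0,0,0,0,0]' 0.3; python3 -m crank '[0,0,-0.03,0,0,0, 0,0,-0.04,0,0,0, 0,0,-0.05,0,0,0, -0.03,-0.01,0,0,0,0, -0.04,-0.03,0,0,0,0, -0.04,-0.04,0,0,0,0, -0.03,-0.04,0,0,0,0, 0,-0.04,0,0,0,0, 0,-0.03,0,0,0,0, 0,0,0,0,0,0]'; python3 -c "
from h import *
avg(1);show();t=cam('top','t35');s=cam('scene','s35'); crop(t,110,110,270,240,5,'t35c'); crop(s,240,120,340,220,6,'s35c')"
```

```text
time: 84.62
eef_pos: [0.6131, -0.0809, 0.1469]
eef_rot: [0.709, 0.705, -0.0, -0.0]
force: [-7.5, 0.3, 8.8]
gripper_width: 0.204
time: 85.0
eef_pos: [0.6144, -0.0808, 0.1455]
eef_rot: [0.709, 0.705, 0.0, 0.0]
force: [-0.3, 0.9, -0.7]
gripper_width: 0.65
time: 86.25
eef_pos: [0.4223, -0.22, 0.2662]
eef_rot: [0.709, 0.705, 0.0, 0.0]
force: [0.8, -0.3, -0.5]
gripper_width: 0.648
avg [ 0.4234 -0.2201  0.2662] sd [0. 0. 0.] yaw 1.5649
t 86.3 p [ 0.4234 -0.2201  0.2662] yaw 1.5649 tilt [ 0.0012 -0.0006] F [-0.8  0.6 -0.3] M [ 0.05  0.04 -0.02] g 0.648 q [-0.64  0.21  1.54  0.    1.39 -0.63]
```

View pics/t35.png

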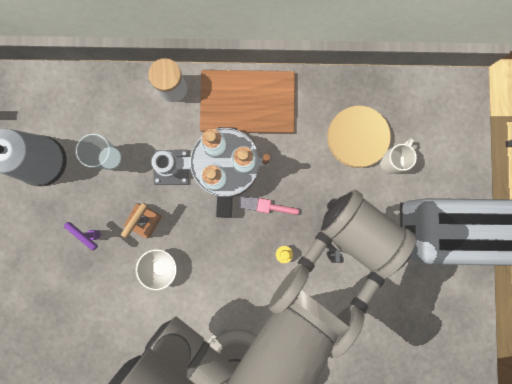

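View pics/t35c.png

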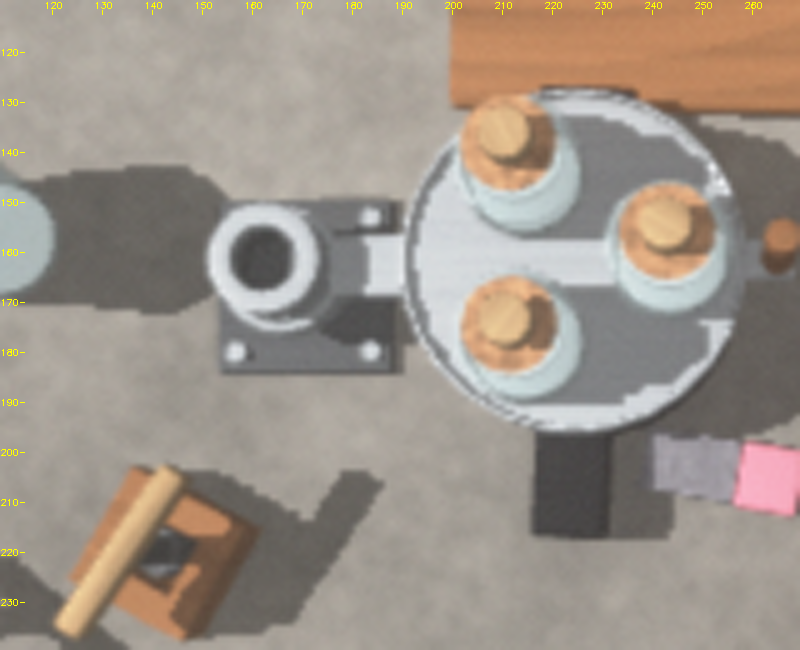

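View pics/s35.png

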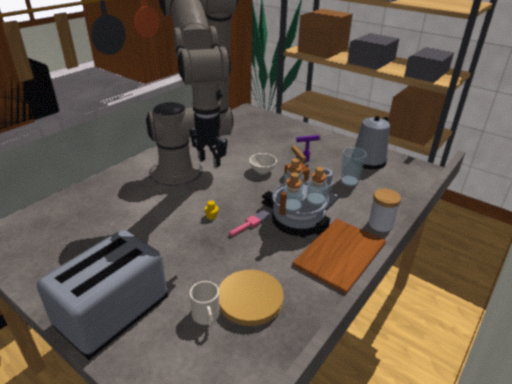

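View pics/s35c.png

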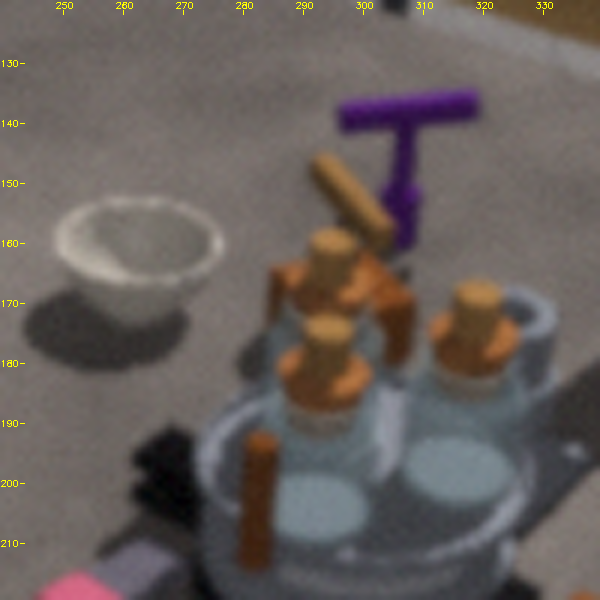

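```bash
python3 -c "
from workcell import bot
print(bot.finish_job())"
```

```text
the job is handed in; nothing more can be done
None
```

The whole job is done and handed in at about 86 s of the 208 s allowed, with no verdict reported.

**What I did**
- **Tray:** I swung it home by its handle and pushed until the force rose sharply with no further movement. After the stoppers were in I pushed it again: 27 N and no movement.
- **Screw:** I put the dark steel key in the socket and turned it about 312° clockwise in four strokes, regrasping between them. It ended against the stop at 1.3 N·m.
- **Key:** It is standing back in its block.
- **Stoppers:** All three brown stoppers are pressed upright into the three jars, each with its foot about 21 mm below the rim. I left the yellow look-alike alone.

**Last checks:** In the last top and scene pictures everything is in place and the plates, big jar, bowl and mug look unmoved. Nothing was touching the robot when I handed in.

**What disagreed or went wrong along the way**
- **Fingertip position:** The fingertips sit about 40 mm further back from the reported tool point than the description says. My first grasp of the tray handle closed on nothing because of this, and I corrected for it afterwards.
- **Moved stopper:** One stopper had been knocked aside partway through, so I measured its position again before picking it up.
- **Tray shift:** The tray may have shifted 1–2 mm when I released the first stopper. It was back against its stop at the final push.
- **Screw angle:** The camera reading of the hex gives about 5.97 rad, with roughly 0.03 rad of reading error. The stop torque is the firmer evidence that the screw is tight.

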